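# Re-arm the bakery oven with its service key

## Task

Take the red service key from its white stand, push it fully home into the lock on top of the oven's re-arm box, turn it clockwise until you feel it meet the inner stop, then turn it back home and withdraw it. Put the key back upright in its stand and let go. Be gentle: do not force the key against the lock face or the stop, and leave everything else on the bench alone.

Things in the scene. Friction and masses are not known exactly. Their poses are not given: they have to be found in the camera images.
- key_grip (a point): Centre of the key's red bow (grip): 36 mm wide along x, 12 thick along y, 38 tall along z; grasp across y from above. Below it, along -z: bow's underside at 19 mm; steel collar, 28 across, at 25-30; round shank, 5 across, at 30-42; flat bit at 42-54, 28 wide along x, 5 thick along y, its last 3 mm narrowed to 25 x 3.6. Either way round about z works alike. Mass 70-120 g.
- key: The same key at its foot: the origin is the centre of the bit's lower end.
- key_tip (a point): The key's foot: centre of the bit's lower end, 54 mm below key_grip, axes as key_grip (z up the key).
- lockbox: Oven re-arm box, fixed: 120 x 120 x 66 mm tall, grey with aluminium top; origin at the centre of its underside, z up. Two small lamps, 12 mm tall, stand on its +x corners 64 mm from the keyhole, which is in the middle of the top. At the lock's inner stop the turning moment rises by 0.03 to 0.15 N m, the side force by 1 to 4 N, and the barrel catches up with the key.
- keyhole (a point): Centre of the keyhole at the box's top face, z up. Slot 30.5 mm long along x, 7.5 wide along y, small chamfer, in a 6 mm plate. The key goes straight down, bit along x, till its collar rests on the plate: foot 24 mm below the top, bit free to turn under the plate; a turned key cannot be pulled out. The measured pose may be too inexact to enter: search in light contact (5 N).
- barrel (a joint): Lock barrel under the plate, with black dial and white mark on the face: 0 = home (mark to keyhole +x), grows clockwise from above, rad. Friction 0.04 N m, stays where left, rigid end at 0, about 0.09 rad play to the key. An unseen rigid stop meets the bit 11.5 mm off the axis, 0.5 to 1.4 rad from home: it must be felt (see lockbox). Over 30 N on it breaks it.
- stand: Key stand, fixed: white block 80 (x) x 70 (y) x 36 mm tall; origin at the centre of its underside, z up.
- stand_slot (a point): Centre of the slot in the stand's top face, z up: 32 mm long along x, 9 wide along y, 30 deep, chamfered. The parked key stands upright in it, bit along x, collar resting on the block, foot 24 mm below the top.
- timer: Bystander: white round kitchen timer, 48 mm across, 30 tall, between lock box and stand; origin under its centre.
There are look-alikes about, which are no part of the job. Of the things that look like the key, the largest one is meant. Leave any purple look-alike of the lockbox alone.

How it is judged (in metres and radians):
On the way, in this order (a step that is already met when the one before it is completed fails the run):
1. the key is fully home in the lock: its foot more than 21.5 mm below the plate, upright, barrel still near home (z of key_tip in the frame of keyhole below -0.0215 m and horizontal distance between key_tip and keyhole below 0.004 m and angle between key_grip's own z axis and vertical below 0.12 rad and value of joint barrel below 0.15 rad), for 0.2 s.
2. the key is turned clockwise (more than 0.35 rad) and presses on the inner stop with more than 1.5 N, still fully in (z of key_tip in the frame of keyhole below -0.0215 m and horizontal distance between key_tip and keyhole below 0.004 m and angle between key_grip's own z axis and vertical below 0.12 rad and value of joint barrel above 0.35 rad and contact force between key and stop_c0 above 1.5 N), for 0.2 s.
3. the key, still in the lock, is turned back so that the barrel is within 0.15 rad of home (z of key_tip in the frame of keyhole below -0.012 m and value of joint barrel below 0.15 rad), for 0.2 s.
4. the key is withdrawn clear of the lock face (z of key_tip in the frame of keyhole above 0.003 m), for 0.1 s.
At the end, for the whole second after the job is handed in: The barrel is within 0.15 rad of home, and the key stands at rest and released in its stand: its foot more than 20 mm below the stand's top, within 6 mm of the slot's centre, less than 0.12 rad off upright (value of joint barrel below 0.15 rad and horizontal distance between key_tip and stand_slot below 0.006 m and z of key_tip in the frame of stand_slot below -0.02 m and angle between key_grip's own z axis and vertical below 0.12 rad and linear speed of key below 0.02 m/s); the robot touches nothing.
It fails at once if the key's contact forces in the lock (face, barrel and stop together) add up to more than 75 N, or on the inner stop alone to more than 30 N (contact force between key and lockbox above 75 N or contact force between key and stop_c0 above 30 N).
It fails at once if the key is rammed into or dropped on its stand, with more than 80 N (contact force between key and stand above 80 N).
It fails at once if a cake, the ring, the spatula, the jar or the timer is moved more than 20 mm (distance of any of cake_a, cake_b, cake_c, cake_d, cake_ring, spatula, jar, timer from where it was at the start of the episode above 0.02 m).
It also fails if it takes over 72 s, if anything falls off the work surface, if the arm or the gripper's body presses on something with over 40 N, if the wrist force passes 120 N, or if a joint passes its speed limit or range.

## Robot

A 6-joint arm with a two-finger parallel gripper is mounted at the origin on the work surface. World frame = base frame: x ahead of the robot, y to its left, z up, the work surface at z = 0. Lengths are in m, angles in degrees, forces in N, time in s.
With the tool pointing down it reaches from about 0.375 to 0.9 m from the base axis. Payload 3.1 kg.
Tool frame: the origin (TCP) lies midway between the tips of the shut fingers; the grasp point (between the pads) lies 19 mm behind it; z points along the fingers, y is the direction in which the jaws open and shut (so a half turn about z gives the same grasp; the last joint's range is limited). The gripper opens to 87 mm and grips with 3 to 60 N. Pads are 19 mm wide; open, the fingers measure 117 mm over their backs; the gripper's body (75 mm by 190 mm) begins 51 mm behind the grasp point.
Start: joints at [64.658, 30.224, 82.088, -0, 67.689, -10.227], TCP at [0.163, 0.603, 0.223] pointing down, gripper open.
Joint ranges: [-176.69, 176.69], [-43.24, 126.21], [12.49, 139.97], [-82, 262], [0, 151.66], [-163.58, 163.58]. Speed limits (degrees/s): [159.86, 159.86, 180, 180, 180, 180].

## Interface

Orientations are given as a 3x3 rotation matrix whose columns are the frame's x, y, z axes.
In Python, from rig import bot, capture, get_calibration gives the robot as it stands.
- The arm moves only by the tool play_rows, never from a script. Its arguments are lists of equal length, an entry for each row: "fingers": the closure in counts, from 0 (fully open) to 255 (shut); "linear": the shift along the tool's x, y, z in mm, a list of three; "rot": the turn, a rotation vector about the tool's x, y, z in degrees, a list of three. A call has 1 to 20 rows; each row is the pose to reach, as a shift and turn from the pose commanded when the call began, along the tool's axes at that moment; what a row does not reach only later rows make up. A row lasts 1/10 s, in which the tool goes at most 50 mm and 8.59 degrees, less where a joint would pass 70% of its speed; a pose out of reach is approached as far as the arm can. A call with a gripper value outside its range is refused whole. The fingers move at their own pace and stop on an object; the grip force is fixed at half the most. Time passes only in rows, so rows that repeat a pose let the fingers close. It gives the time, the measured TCP pose, the force and the opening at its end, in the units of the state.
- bot.read_state(): the state, without advancing time (a new reading comes with each control period).
- capture(name): name is "scene" or "top" or "wrist"; returns the picture (384x512x3 uint8, red, green, blue); there is no depth.
- get_calibration(name): a dict with "vfov" (degrees; the focal length in pixels is half the picture's height over the tangent of half this angle, whatever the lens; pixels are square), "cx", "cy" (the principal point, pixels), "camera_from_world" (4x4, takes a point from world to camera coordinates). Camera axes: x right, y down, z forward; pixel columns grow to the right and rows downward; lengths in m; the calibration is good to about 2 mm. A picture is of the moment at which its call begins: read the wrist's pose just before it. get_calibration takes no time and is no camera call; for the wrist camera it gives the pose at the moment of the call.
- bot.hand_in(): hands the job in, once; it reports no verdict.
The state is a dict: "time_s": time; "joint_positions": joint angles; "qvel": joint speeds; "tau": joint torques, N m; "position": TCP position; "tcp_rot": TCP orientation; "force": force on the tool from outside, world axes, zero at the start; "moment": the same for the moment, N m; "opening": opening from 0.0 (shut) to 1.0 (fully open).
Only numpy, scipy, OpenCV 4.12 (cv2) and the standard library are available. Lean on these libraries where they do the work, as an engineer would, in place of code of your own. Each camera call takes 0.05 s, during which the arm holds its last target.

## Working session

There is one attempt and no reset: what is moved stays moved. The work goes in short steps, Python scripts to look and compute and a tool call to move; the robot and the scene stay as the last step left them, time stands still between calls to the robot, and variables do not carry over. Pictures are saved under pics/ and viewed, and the job is handed in when it is done.

Besides the shell and the picture viewer there is one more tool, called after "Request:" as name(argument=value, ...), one argument or row to a line, values as JSON. play_rows: Moves the arm, as the interface text tells. Its arguments: {"type":"object","properties":{"fingers":{"type":"array"},"linear":{"type":"array"},"rot":{"type":"array"}},"required":["fingers","linear","rot"]}

```bash
ls; mkdir -p pics
python3 - <<'E'
from rig import bot,capture,get_calibration
import cv2,json
s=bot.read_state();print({k:(v.tolist() if hasattr(v,'tolist') else v) for k,v in s.items()})
for n in ["scene","top","wrist"]:
    c=get_calibration(n);print(n,c)
    cv2.imwrite(f"pics/{n}0.png",cv2.cvtColor(capture(n),cv2.COLOR_RGB2BGR))
E
```

```text
pics
{'time_s': 0.0, 'joint_positions': [64.66021718353133, 30.27884473997361, 82.15632050136026, -0.002074839285147892, 67.689878592231, -10.227230985954009], 'qvel': [-0.01581464926285355, -0.06891390257788663, -0.0354805169056796, -0.027566785954269757, 0.026014128140130842, -0.06751252793080423], 'tau': [-0.0012726892964565195, -44.00545835494995, -17.659197449684143, 0.06341499974951148, 0.0581604999024421, -0.00015138798971747747], 'position': [0.16260750078800856, 0.6027122012272348, 0.22157331207611675], 'tcp_rot': [[-0.9654189720944614, 0.2607017290398943, -0.0009037674937904917], [0.26070305447173103, 0.9654169928508072, -0.001986782326783229], [0.00035455490827320896, -0.0021536922978619135, -0.9999976179473145]], 'force': [-0.4928508964806339, 0.7413000318618835, 0.529964420606235], 'moment': [-0.05189453419162162, -0.03670746091540393, -0.05176355576550649], 'opening': 0.9987546043899589}
scene {'vfov': 51.72912178386175, 'cx': 255.85753408066586, 'cy': 183.23591778301383, 'camera_from_world': array([[ 0.46373345,  0.8858799 ,  0.01296471, -0.20814792],
       [ 0.522357
[... 170 characters left out ...]
p {'vfov': 57.45312245832962, 'cx': 251.7076278956072, 'cy': 190.84618937105333, 'camera_from_world': array([[ 0.01147142, -0.99992895, -0.00324121,  0.01076474],
       [-0.99509713, -0.01109742, -0.09827793,  0.48242669],
       [ 0.09823498,  0.0043527 , -0.99515373,  0.79063985],
       [ 0.        ,  0.        ,  0.        ,  1.        ]])}
wrist {'vfov': 61.60743052200546, 'cx': 249.41268258256096, 'cy': 189.67719946448105, 'camera_from_world': array([[ 0.25990535,  0.96563254, -0.00173197, -0.62401027],
       [ 0.92730723, -0.24908877,  0.2793852 , -0.03359806],
       [ 0.26935203, -0.07421977, -0.96017754,  0.38974919],
       [ 0.        ,  0.        ,  0.        ,  1.        ]])}
```

View pics/scene0.png

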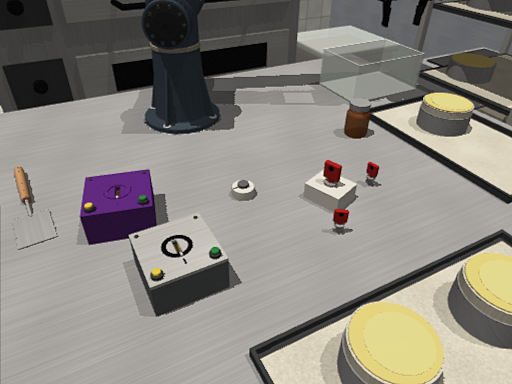

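View pics/top0.png

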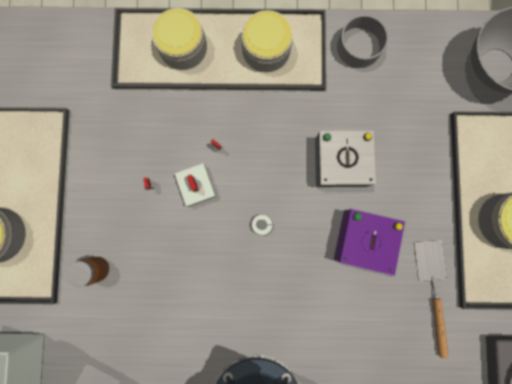

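View pics/wrist0.png

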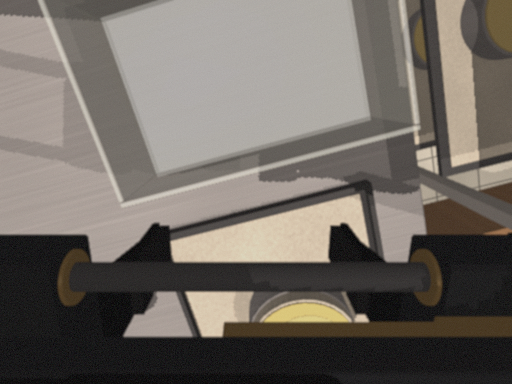

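```bash
cat > h.py <<'E'
import numpy as np,cv2
from rig import bot,capture,get_calibration
def cam(n):
    c=get_calibration(n);f=192/np.tan(np.radians(c['vfov']/2))
    return f,c['cx'],c['cy'],np.array(c['camera_from_world'])
def unproj(C,u,v,z):
    f,cx,cy,T=C;d=np.array([(u-cx)/f,(v-cy)/f,1]);R=T[:3,:3];o=-R.T@T[:3,3];d=R.T@d
    return o+d*(z-o[2])/d[2]
def proj(C,p):
    f,cx,cy,T=C;q=T[:3,:3]@np.asarray(p,float)+T[:3,3];return np.array([cx+f*q[0]/q[2],cy+f*q[1]/q[2]])
def crop(img,x0,y0,x1,y1,k,name):
    cv2.imwrite('pics/'+name,cv2.cvtColor(cv2.resize(img[y0:y1,x0:x1],None,fx=k,fy=k,interpolation=cv2.INTER_CUBIC),cv2.COLOR_RGB2BGR))
E
python3 - <<'E'
from h import *
t=cv2.cvtColor(cv2.imread('pics/top0.png'),cv2.COLOR_BGR2RGB)
crop(t,165,130,235,215,7,'topkey.png');crop(t,305,115,390,200,7,'toplock.png')
C=cam('top');S=cam('scene')
print('collar guess',unproj(C,195,185,.036),'lock',unproj(C,347,157,.066))
print('scene lock',unproj(S,177,246,.066),'stand',unproj(S,331,185,.036))
for p in [(0,0,0)]: print(proj(C,p),proj(S,p))
E
```

```text
collar guess [0.49309693 0.14644777 0.036     ] lock [ 0.55606973 -0.1949187   0.066     ]
scene lock [ 0.55812243 -0.19606343  0.066     ] stand [0.50208121 0.14319317 0.036     ]
[256.47716962 404.59543599] [182.68575825 115.73186726]
```

View pics/topkey.png

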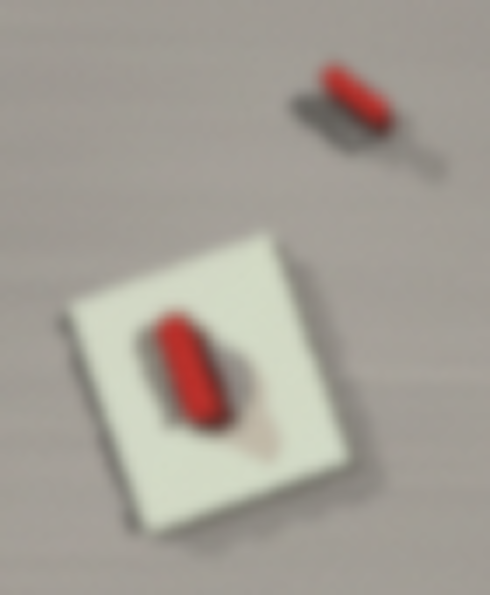

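View pics/toplock.png

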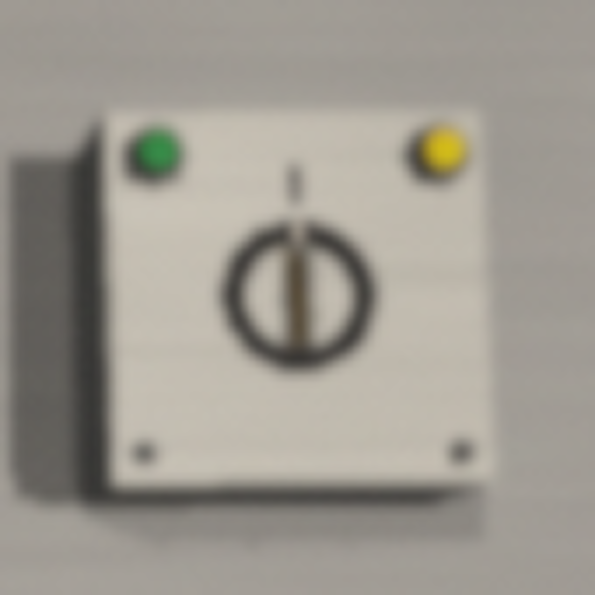

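Run:
```python
from h import *
C=cam('top')
def pts(l,x0,y0,z): return np.array([unproj(C,(a+.5)/7-.5+x0,(b+.5)/7-.5+y0,z) for a,b in l])
s=pts([(72,305),(270,235),(348,460),(150,530)],165,130,.036)
l=pts([(105,110),(480,108),(492,482),(110,490)],305,115,.066)
for q in (s,l):
    print(q.round(4),q.mean(0)); d=np.diff(np.vstack([q,q[:1]]),axis=0); print(np.linalg.norm(d,axis=1),np.degrees(np.arctan2(d[:,1],d[:,0])))
k=pts([(172,318),(195,380)],165,130,.085);print('bow top',k)
dl=pts([(298,295),(294,185)],305,115,.066);print('dial',dl)
st=bot.read_state();T=cam('wrist')[3];R=np.array(st['tcp_rot']);c=-T[:3,:3].T@T[:3,3]
print('cam in tool',R.T@(c-st['position']),(R.T@T[:3,:3].T).round(3))
```

```text
[[0.5201 0.1936 0.036 ]
 [0.5441 0.129  0.036 ]
 [0.4699 0.1017 0.036 ]
 [0.4463 0.1657 0.036 ]] [0.49508596 0.14750392 0.036     ]
[0.06890648 0.07906905 0.06827688 0.07886845] [ -69.59152537 -159.74652592  110.23945442   20.7106864 ]
[[ 0.6161 -0.1344  0.066 ]
 [ 0.6181 -0.2543  0.066 ]
 [ 0.4976 -0.2554  0.066 ]
 [ 0.4937 -0.1351  0.066 ]] [ 0.55637296 -0.19482454  0.066     ]
[0.11991824 0.12049532 0.12037432 0.12244257] [ -89.08147675 -179.49642849   91.84356803    0.30408739]
bow top [[0.50911834 0.15149017 0.085     ]
 [0.48993803 0.14384747 0.085     ]]
dial [[ 0.55671774 -0.19524582  0.066     ]
 [ 0.59231783 -0.19451489  0.066     ]]
cam in tool [ 7.70898878e-02 -4.56423364e-05 -1.60853225e-01] [[ 0.001 -0.96  -0.28 ]
 [ 1.     0.001  0.   ]
 [-0.    -0.28   0.96 ]]
```

```bash
cat >> h.py <<'E'
from scipy.spatial.transform import Rotation as Ro
def target(p,yaw,s=None):
    s=s or bot.read_state();R=np.array(s['tcp_rot']);y=np.radians(yaw)
    x=np.array([np.cos(y),np.sin(y),0]);z=np.array([0,0,-1.]);D=np.column_stack([x,np.cross(z,x),z])
    lin=R.T@(np.array(p)-s['position'])*1000;rv=np.degrees(Ro.from_matrix(R.T@D).as_rotvec())
    print('lin',lin.round(2),'rot',rv.round(3));return lin,rv
def st():
    s=bot.read_state();R=np.array(s['tcp_rot']);print('t',round(s['time_s'],2),'p',np.round(s['position'],5),'yaw',np.degrees(np.arctan2(R[1,0],R[0,0])).round(2)%360,'F',np.round(s['force'],2),'M',np.round(s['moment'],3),'open',round(s['opening'],3),'tilt',R[:,2].round(4),'j6',round(s['joint_positions'][5],1));return s
E
python3 - <<'E'
from h import *
target((0.495,.1475,.19),200.4)
E
```

```text
lin [-439.55 -352.91   32.24] rot [ -0.087  -0.045 -35.515]
```

Request:
play_rows(
  fingers=[0,0,0,0,0,0,0,0,0,0,0,0,0,0,0,0],
  linear=[
    [-439.5,-353,0],
    [-439.5,-353,0],
    [-439.5,-353,0],
    [-439.5,-353,0],
    [-439.5,-353,0],
    [-439.5,-353,0],
    [-439.5,-353,0],
    [-439.5,-353,0],
    [-439.5,-353,0],
    [-439.5,-353,0],
    [-439.5,-353,32],
    [-439.5,-353,32],
    [-439.5,-353,32],
    [-439.5,-353,32],
    [-439.5,-353,32],
    [-439.5,-353,32],
  ],
  rot=[
    [-0.1,0,-35.5],
    [-0.1,0,-35.5],
    [-0.1,0,-35.5],
    [-0.1,0,-35.5],
    [-0.1,0,-35.5],
    [-0.1,0,-35.5],
    [-0.1,0,-35.5],
    [-0.1,0,-35.5],
    [-0.1,0,-35.5],
    [-0.1,0,-35.5],
    [-0.1,0,-35.5],
    [-0.1,0,-35.5],
    [-0.1,0,-35.5],
    [-0.1,0,-35.5],
    [-0.1,0,-35.5],
    [-0.1,0,-35.5],
  ],
)

```text
time_s: 1.75
position: [0.4945, 0.1491, 0.191]
tcp_rot: [[-0.937, -0.35, 0.0], [-0.35, 0.937, 0.002], [-0.001, 0.002, -1.0]]
force: [-0.6, 0.8, -0.2]
opening: 1.002
```

Run:
```python
from h import *
st()
im=capture('wrist');crop(im,0,0,512,384,1.5,'w1.png');cv2.imwrite('pics/w1raw.png',im[:,:,::-1]);np.save('w1T',cam('wrist')[3])
```

```text
t 1.75 p [0.4945  0.14914 0.19101] yaw 200.49 F [-0.65  0.76 -0.24] M [ 0.036  0.038 -0.078] open 1.002 tilt [ 2.0e-04  1.9e-03 -1.0e+00] j6 -106.3
```

View pics/w1.png

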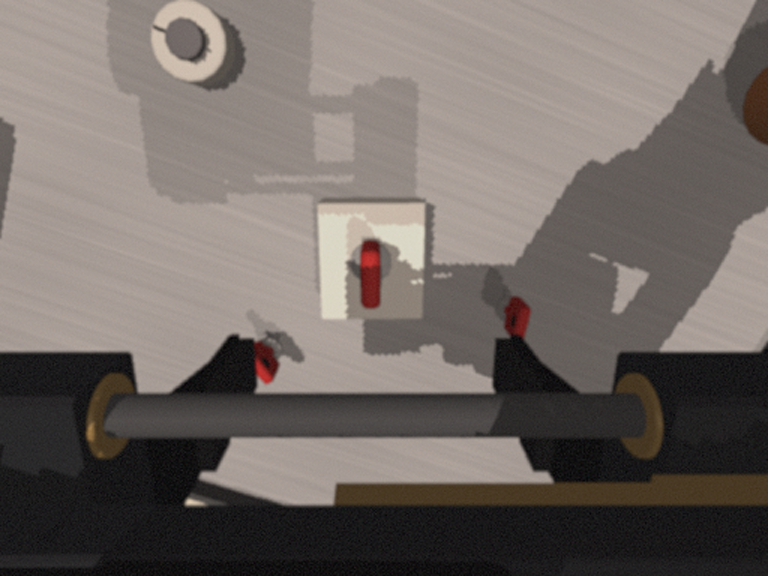

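Run:
```python
from h import *
im=cv2.imread('pics/w1raw.png')[:,:,::-1]
crop(im,205,125,295,220,6,'w1key.png')
C=cam('wrist');f,cx,cy,_=C;C=(f,cx,cy,np.load('w1T.npy'))
# predicted key features given centre (.495,.1475), yaw 20.4
def pr(c,yaw):
    y=np.radians(yaw);ex=np.array([np.cos(y),np.sin(y)]);ey=np.array([-ex[1],ex[0]])
    for z in(.085,.047):
        for a in(18,-18):
            for b in(6,-6): 
                q=np.r_[np.array(c)+ex*a/1e3+ey*b/1e3,z];u=proj(C,q);print(z,a,b,((u-[205,125]+.5)*6-.5).round(1))
    for a in(40,-40):
        for b in(35,-35):
            q=np.r_[np.array(c)+ex*a/1e3+ey*b/1e3,.036];u=proj(C,q);print('st',a,b,((u-[205,125]+.5)*6-.5).round(1))
pr((.495,.1475),20.4)
```

```text
0.085 18 6 [295.3 501.8]
0.085 18 -6 [213.3 501.7]
0.085 -18 6 [297.  261.1]
0.085 -18 -6 [211.9 260.9]
0.047 18 6 [292.  424.5]
0.047 18 -6 [219.3 424.4]
0.047 -18 6 [293.3 209.7]
0.047 -18 -6 [218.3 209.5]
st 40 35 [457.1 526.8]
st 40 -35 [ 54.5 526. ]
st -40 35 [471.9  63.5]
st -40 -35 [40.4 62.4]
```

View pics/w1key.png

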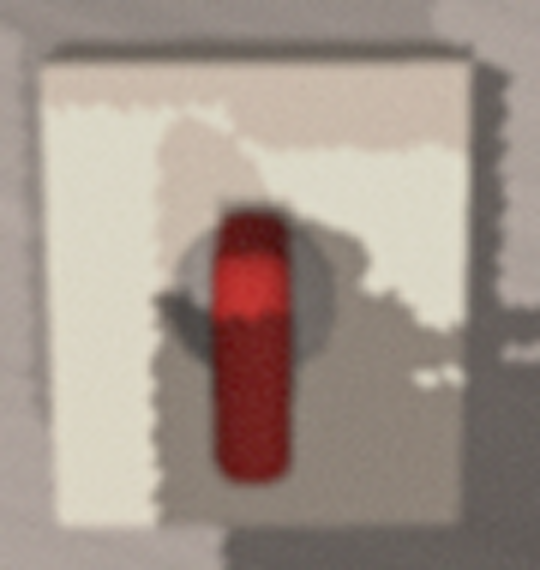

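Run:
```python
from h import *
st();target((0.495,.1475,.048),200.4)
```

```text
t 1.8 p [0.4946  0.14913 0.19107] yaw 200.5 F [-0.21  0.17  0.29] M [ 0.016  0.061 -0.029] open 1.004 tilt [ 5.0e-04  1.9e-03 -1.0e+00] j6 -106.3
lin [  0.37  -1.9  143.07] rot [0.092 0.067 0.099]
```

Request:
play_rows(
  fingers=[0,0,0,0,0,0,0],
  linear=[
    [0.4,-1.9,40],
    [0.4,-1.9,80],
    [0.4,-1.9,105],
    [0.4,-1.9,120],
    [0.4,-1.9,120],
    [0.4,-1.9,120],
    [0.4,-1.9,120],
  ],
  rot=[
    [0,0,0.1],
    [0,0,0.1],
    [0,0,0.1],
    [0,0,0.1],
    [0,0,0.1],
    [0,0,0.1],
    [0,0,0.1],
  ],
)

```text
time_s: 2.5
position: [0.4963, 0.1468, 0.0717]
tcp_rot: [[-0.938, -0.347, 0.002], [-0.347, 0.938, 0.002], [-0.003, 0.001, -1.0]]
force: [-0.4, -0.4, 0.5]
opening: 1.003
```

Run:
```python
from h import *
st();target((0.495,.1475,.048),200.4);im=capture('scene');crop(im,270,120,400,220,6,'s1.png')
st()
```

```text
t 2.5 p [0.4963  0.14676 0.07174] yaw 200.33 F [-0.39 -0.42  0.51] M [ 0.067 -0.03   0.039] open 1.003 tilt [ 0.0025  0.0019 -1.    ] j6 -106.4
lin [ 1.03  1.12 23.74] rot [ 0.053  0.172 -0.068]
t 2.55 p [0.49634 0.14666 0.07182] yaw 200.32 F [-0.14 -0.74  0.54] M [0.064 0.002 0.009] open 1.0 tilt [ 0.0027  0.0019 -1.    ] j6 -106.4
```

View pics/s1.png

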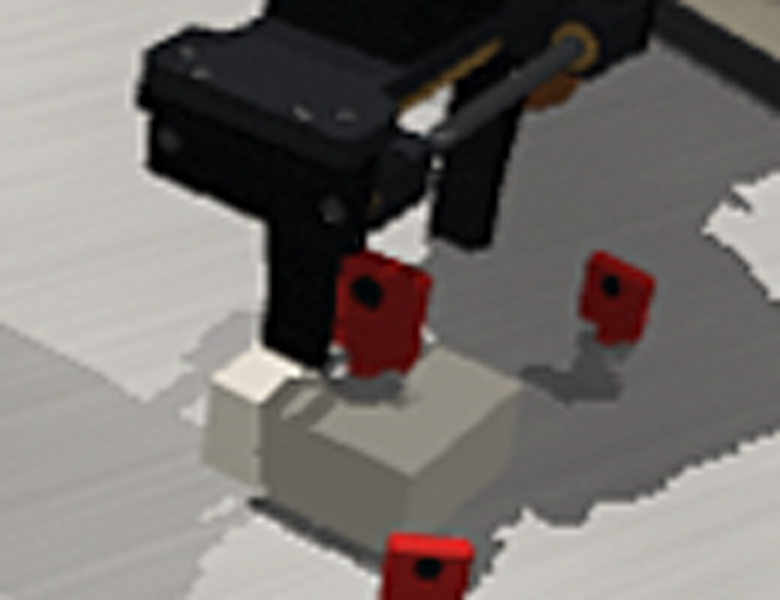

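Request:
play_rows(
  fingers=[0,0,0,0,0,255,255,255,255,255,255,255,255],
  linear=[
    [1,1.1,10],
    [1,1.1,20],
    [1,1.1,24],
    [1,1.1,24],
    [1,1.1,24],
    [1,1.1,24],
    [1,1.1,24],
    [1,1.1,24],
    [1,1.1,24],
    [1,1.1,24],
    [1,1.1,24],
    [1,1.1,24],
    [1,1.1,24],
  ],
  rot=[
    [0,0.1,0],
    [0,0.1,0],
    [0,0.1,0],
    [0,0.1,0],
    [0,0.1,0],
    [0,0.1,0],
    [0,0.1,0],
    [0,0.1,0],
    [0,0.1,0],
    [0,0.1,0],
    [0,0.1,0],
    [0,0.1,0],
    [0,0.1,0],
  ],
)

```text
time_s: 3.85
position: [0.4942, 0.147, 0.0466]
tcp_rot: [[-0.938, -0.347, -0.002], [-0.347, 0.938, 0.001], [0.001, 0.002, -1.0]]
force: [-0.8, 0.3, -0.2]
opening: 0.357
```

Run:
```python
from h import *
st()
```

```text
t 3.85 p [0.49418 0.14699 0.04657] yaw 200.28 F [-0.78  0.25 -0.19] M [ 0.033  0.034 -0.059] open 0.357 tilt [-0.0016  0.0011 -1.    ] j6 -106.3
```

Still closing (slow fingers); keep waiting.

Request:
play_rows(
  fingers=[255,255,255,255,255,255],
  linear=[
    [0,0,0],
    [0,0,0],
    [0,0,0],
    [0,0,0],
    [0,0,0],
    [0,0,0],
  ],
  rot=[
    [0,0,0],
    [0,0,0],
    [0,0,0],
    [0,0,0],
    [0,0,0],
    [0,0,0],
  ],
)

```text
time_s: 4.45
position: [0.4941, 0.147, 0.0465]
tcp_rot: [[-0.938, -0.347, -0.002], [-0.347, 0.938, 0.001], [0.001, 0.002, -1.0]]
force: [-0.1, -0.1, -0.1]
opening: 0.132
```

Run:
```python
from h import *
st()
```

```text
t 4.45 p [0.49411 0.14699 0.04652] yaw 200.28 F [-0.07 -0.14 -0.12] M [0.008 0.002 0.001] open 0.132 tilt [-0.0018  0.0011 -1.    ] j6 -106.3
```

Request:
play_rows(
  fingers=[255,255,255,255,255,255,255,255,255,255],
  linear=[
    [0,0,0],
    [0,0,0],
    [0,0,-5],
    [0,0,-15],
    [0,0,-30],
    [0,0,-55],
    [0,0,-80],
    [0,0,-105],
    [0,0,-105],
    [0,0,-105],
  ],
  rot=[
    [0,0,0],
    [0,0,0],
    [0,0,0],
    [0,0,0],
    [0,0,0],
    [0,0,0],
    [0,0,0],
    [0,0,0],
    [0,0,0],
    [0,0,0],
  ],
)

```text
time_s: 5.45
position: [0.4944, 0.1469, 0.1522]
tcp_rot: [[-0.938, -0.347, -0.0], [-0.347, 0.938, 0.001], [-0.0, 0.001, -1.0]]
force: [0.1, -0.5, -1.0]
opening: 0.135
```

Run:
```python
from h import *
st()
im=capture('scene');crop(im,260,60,400,220,5,'s2.png')
target((.5564,-.195,.13),180.3)
```

```text
t 5.45 p [0.49437 0.14689 0.15222] yaw 200.29 F [ 0.06 -0.52 -1.  ] M [-0.033  0.014  0.016] open 0.135 tilt [-2.0e-04  1.2e-03 -1.0e+00] j6 -106.3
lin [  59.66 -342.43   20.83] rot [ 0.086 -0.127 19.988]
```

View pics/s2.png

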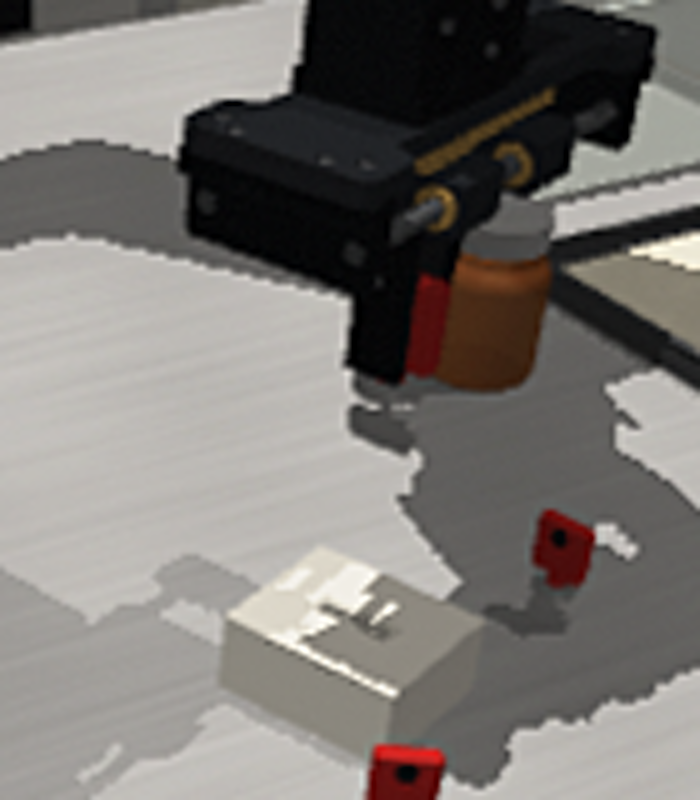

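Request:
play_rows(
  fingers=[255,255,255,255,255,255,255,255,255,255,255,255],
  linear=[
    [10,-40,0],
    [17,-85,0],
    [24,-130,0],
    [32,-175,0],
    [40,-220,0],
    [48,-265,0],
    [54,-305,0],
    [58,-330,0],
    [59.7,-342.4,0],
    [59.7,-342.4,0],
    [59.7,-342.4,0],
    [59.7,-342.4,0],
  ],
  rot=[
    [0,0,5],
    [0,0,10],
    [0,0,15],
    [0.1,-0.1,20],
    [0.1,-0.1,20],
    [0.1,-0.1,20],
    [0.1,-0.1,20],
    [0.1,-0.1,20],
    [0.1,-0.1,20],
    [0.1,-0.1,20],
    [0.1,-0.1,20],
    [0.1,-0.1,20],
  ],
)

```text
time_s: 6.7
position: [0.5562, -0.1929, 0.1506]
tcp_rot: [[-1.0, -0.007, -0.002], [-0.007, 1.0, 0.001], [0.002, 0.001, -1.0]]
force: [0.1, 0.1, -1.5]
opening: 0.134
```

Run:
```python
from h import *
s=st()
C=cam('wrist');im=capture('wrist');crop(im,150,90,350,240,4,'w2.png');cv2.imwrite('pics/w2raw.png',im[:,:,::-1])
def pc(x,y,z):u=proj(C,(x,y,z));return ((u-[150,90]+.5)*4-.5).round(1)
c=(.5564,-.195)
print('hole',pc(*c,.066)); 
for a in(60,-60):
  for b in(60,-60): print(a,b,pc(c[0]+a/1e3,c[1]+b/1e3,.066))
p=s['position'];print('foot pred',pc(p[0],p[1],p[2]-.0345))
T=cam('top');im=capture('top');crop(im,300,110,395,200,8,'t2.png')
```

```text
t 6.7 p [ 0.55619 -0.1929   0.15056] yaw 180.38 F [ 0.09  0.07 -1.46] M [0.01  0.047 0.013] open 0.134 tilt [-0.0016  0.0013 -1.    ] j6 -120.4
hole [387.3 428.5]
60 60 [667.8 699.4]
60 -60 [103.6 696. ]
-60 60 [709.9 124.3]
-60 -60 [ 67.3 119.4]
foot pred [397.9 519.7]
```

View pics/w2.png

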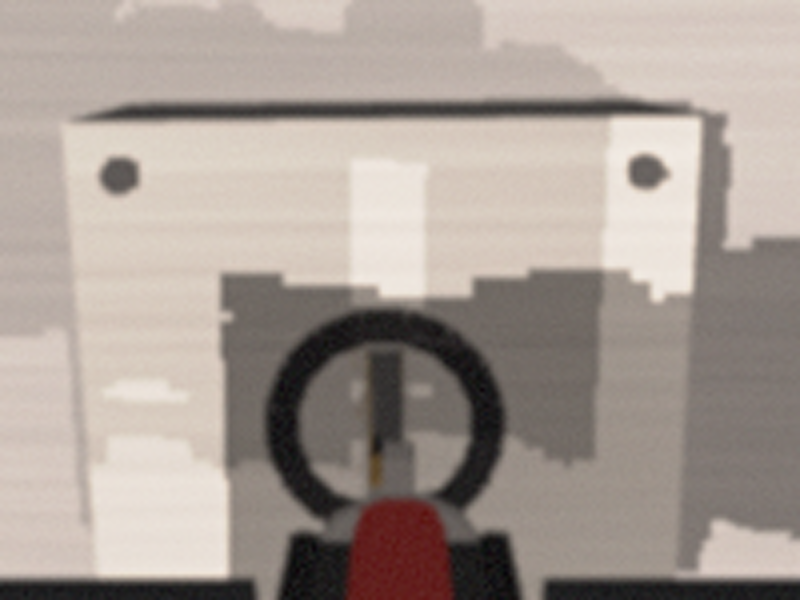

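Run:
```python
from h import *
im=cv2.imread('pics/w2raw.png');g=cv2.cvtColor(im,cv2.COLOR_BGR2GRAY)
crop(im[:,:,::-1],205,160,295,215,8,'w2s.png')
C=cam('wrist')
# ring outer boundary via dark threshold, restricted
m=(g<48).astype(np.uint8);m[:160]=0;m[212:]=0;m[:,:210]=0;m[:,282:]=0
n,l,s,c=cv2.connectedComponentsWithStats(m);print(s,c)
```

```text
[[     0      0    512    384 195811]
 [   217    168     59     44    770]
 [   244    181      2      2      2]
 [   248    182      1      1      1]
 [   245    184      2      2      2]
 [   248    186      1      1      1]
 [   245    188      2      1      2]
 [   247    190      1      1      1]
 [   245    192      1      1      1]
 [   246    194      1      1      1]
 [   248    195      1      1      1]
 [   243    197      5      6     15]] [[255.54011777 191.51832635]
 [245.65714286 186.74805195]
 [244.5        181.5       ]
 [248.         182.        ]
 [245.5        184.5       ]
 [248.         186.        ]
 [245.5        188.        ]
 [247.         190.        ]
 [245.         192.        ]
 [246.         194.        ]
 [248.         195.        ]
 [244.6        199.6       ]]
```

View pics/w2s.png

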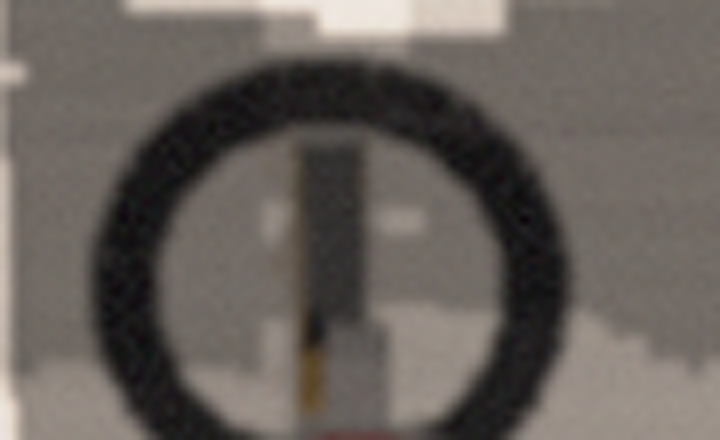

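View pics/t2.png

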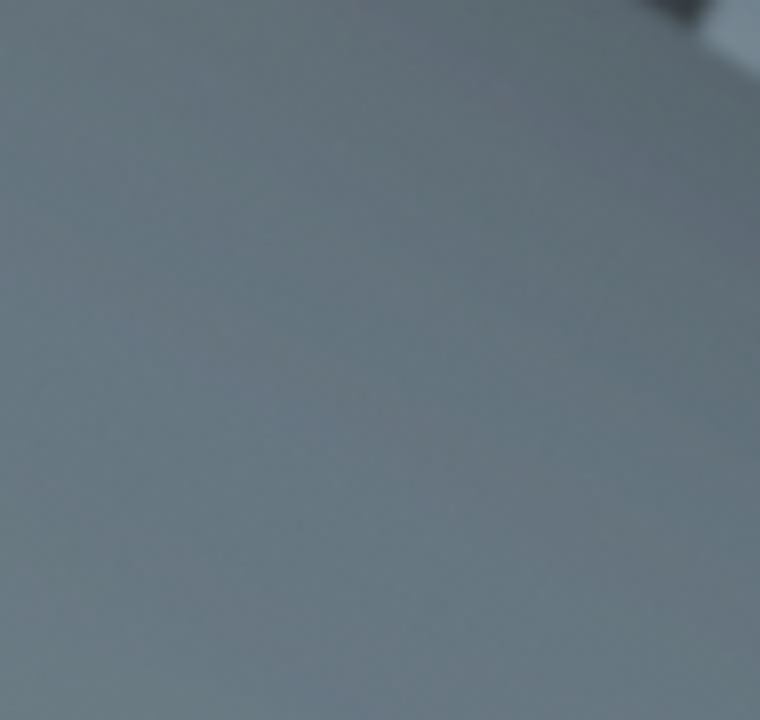

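```bash
cat > ring.py <<'E'
from h import *
from scipy.optimize import least_squares
def ringfit(im,C,c0,rng,thr,z=.066):
    g=cv2.GaussianBlur(cv2.cvtColor(im,cv2.COLOR_RGB2GRAY),(0,0),.7).astype(float);P=[]
    for a in np.radians(rng):
        rs=np.arange(.013,.032,.0002);uv=np.array([proj(C,(c0[0]+r*np.cos(a),c0[1]+r*np.sin(a),z)) for r in rs])
        v=cv2.remap(g.astype(np.float32),uv[:,:1].astype(np.float32),uv[:,1:].astype(np.float32),cv2.INTER_LINEAR).ravel()
        dk=np.where(v<thr)[0]
        if len(dk)<5: continue
        i,o=dk[0],dk[-1]
        if i<2 or o>len(rs)-3: continue
        P.append((a,rs[i],rs[o]))
    P=np.array(P);X=lambda k:np.c_[c0[0]+P[:,k]*np.cos(P[:,0]),c0[1]+P[:,k]*np.sin(P[:,0])]
    for k in(1,2):
        q=X(k);s=least_squares(lambda p:np.hypot(q[:,0]-p[0],q[:,1]-p[1])-p[2],[*c0,.02],loss='soft_l1',f_scale=.0003)
        print(k,len(q),s.x.round(5),'rms',np.sqrt(np.mean(s.fun**2)))
E
python3 - <<'E'
from ring import *
im=cv2.imread('pics/w2raw.png')[:,:,::-1].copy();C=cam('wrist')
ringfit(im,C,(.5564,-.195),np.arange(80,281,4),65)
t=cv2.imread('pics/top0.png')[:,:,::-1].copy()
ringfit(t,cam('top'),(.5564,-.195),np.arange(25,336,4),110)
# slot edges direction in wrist
for u,v in[(295,150),(300,300),(362,150),(362,310),(328,145)]:
    print((u,v),unproj(C,(u+.5)/8-.5+205,(v+.5)/8-.5+160,.066).round(4))
for u,v in[(65,122),(700,118),(92,570),(680,560),(119,176),(646,172)]:
    print((u,v),unproj(C,(u+.5)/4-.5+150,(v+.5)/4-.5+90,.066).round(4))
E
```

```text
1 44 [ 0.55668 -0.19596  0.01748] rms 0.00014275078731780598
2 44 [ 0.55653 -0.19601  0.02362] rms 0.0001252055654606989
1 71 [ 0.55639 -0.19528  0.01795] rms 0.0006261664560769037
2 71 [ 0.55664 -0.19541  0.02293] rms 0.00021364030362335096
(295, 150) [ 0.5419 -0.1994  0.066 ]
(300, 300) [ 0.5574 -0.1989  0.066 ]
(362, 150) [ 0.5419 -0.1929  0.066 ]
(362, 310) [ 0.5584 -0.1927  0.066 ]
(328, 145) [ 0.5414 -0.1962  0.066 ]
(65, 122) [ 0.4975 -0.256   0.066 ]
(700, 118) [ 0.4958 -0.1373  0.066 ]
(92, 570) [ 0.5882 -0.2563  0.066 ]
(680, 560) [ 0.5851 -0.1349  0.066 ]
(119, 176) [ 0.5074 -0.2464  0.066 ]
(646, 172) [ 0.5059 -0.1468  0.066 ]
```

Run:
```python
from h import *
st();target((.5566,-.1959,.108),180.85)
```

```text
t 6.8 p [ 0.55667 -0.19325  0.15099] yaw 180.39 F [-0.64 -0.76 -1.12] M [ 0.056 -0.076  0.022] open 0.134 tilt [-5.e-04  4.e-04 -1.e+00] j6 -120.4
lin [ 0.06 -2.67 42.99] rot [ 0.025 -0.03  -0.461]
```

Request:
play_rows(
  fingers=[255,255,255,255,255,255],
  linear=[
    [0,-2.6,15],
    [0,-2.6,28],
    [0,-2.6,38],
    [0,-2.6,43],
    [0,-2.6,43],
    [0,-2.6,43],
  ],
  rot=[
    [0,0,-0.5],
    [0,0,-0.5],
    [0,0,-0.5],
    [0,0,-0.5],
    [0,0,-0.5],
    [0,0,-0.5],
  ],
)

```text
time_s: 7.4
position: [0.5572, -0.1976, 0.1081]
tcp_rot: [[-1.0, -0.014, 0.0], [-0.014, 1.0, -0.0], [-0.0, -0.0, -1.0]]
force: [0.4, -0.6, -1.6]
opening: 0.138
```

Run:
```python
from ring import *
s=st();C=cam('wrist');im=capture('wrist');crop(im,205,120,295,220,7,'w3.png');cv2.imwrite('pics/w3raw.png',im[:,:,::-1])
ringfit(im,C,(.5566,-.196),np.arange(100,261,4),65)
def pc(x,y,z):u=proj(C,(x,y,z));return ((u-[205,120]+.5)*7-.5).round(1)
p=s['position'];print(pc(p[0],p[1],p[2]-.0345),pc(.5414,-.196,.066))
s=st();im=capture('scene');crop(im,120,200,240,300,6,'s3.png')
```

```text
t 7.4 p [ 0.55724 -0.1976   0.1081 ] yaw 180.79 F [ 0.44 -0.56 -1.64] M [ 0.047 -0.054 -0.008] open 0.138 tilt [ 5.e-04 -4.e-04 -1.e+00] j6 -121.1
1 35 [ 0.55584 -0.19543  0.01747] rms 0.00016513676234676723
2 35 [ 0.55591 -0.19564  0.02364] rms 0.0001192818564769529
[312.4 699.4] [331.9 512.5]
t 7.45 p [ 0.5574  -0.19777  0.10838] yaw 180.78 F [-0.99  0.32 -1.82] M [ 0.013  0.023 -0.032] open 0.14 tilt [ 1.e-03 -7.e-04 -1.e+00] j6 -121.1
```

View pics/w3.png

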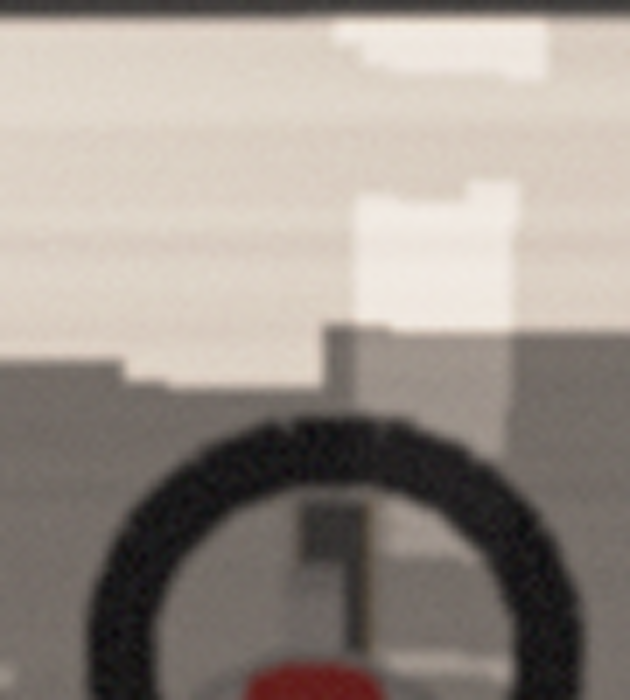

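View pics/s3.png

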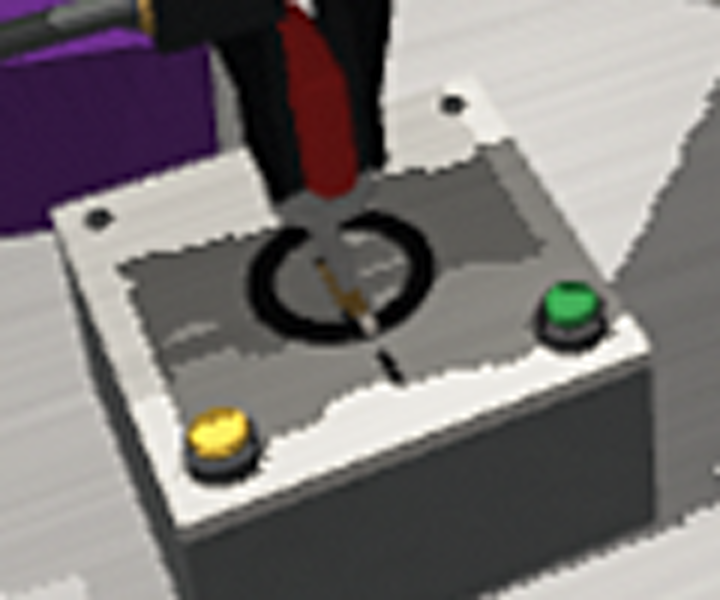

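Run:
```python
from ring import *
C=cam('wrist');s=st()
U=lambda u,v,z:unproj(C,(u+.5)/7-.5+205,(v+.5)/7-.5+120,z).round(5)
print('slot end',U(336,503,.066),'bit end',U(318,563,.0738),U(318,563,.0765),'bit edges',U(290,600,.0738),U(345,600,.0738),'slot edges',U(300,530,.066),U(371,530,.066))
```

```text
t 7.5 p [ 0.55745 -0.19783  0.10854] yaw 180.78 F [ 0.33  0.95 -0.52] M [ 0.045  0.065 -0.032] open 0.136 tilt [ 1.2e-03 -9.0e-04 -1.0e+00] j6 -121.1
slot end [ 0.54086 -0.19586  0.066  ] bit end [ 0.54427 -0.19752  0.0738 ] [ 0.54338 -0.19753  0.0765 ] bit edges [ 0.54787 -0.20003  0.0738 ] [ 0.5478  -0.19499  0.0738 ] slot edges [ 0.54357 -0.19922  0.066  ] [ 0.54347 -0.19251  0.066  ]
```

Request:
play_rows(
  fingers=[255,255,255,255,255],
  linear=[
    [1,1.7,0],
    [1,1.7,3],
    [1,1.7,5],
    [1,1.7,6],
    [1,1.7,6],
  ],
  rot=[
    [0,0,0],
    [0,0,0],
    [0,0,0],
    [0,0,0],
    [0,0,0],
  ],
)

```text
time_s: 8.0
position: [0.5559, -0.1959, 0.1018]
tcp_rot: [[-1.0, -0.014, -0.0], [-0.014, 1.0, -0.0], [0.0, -0.0, -1.0]]
force: [0.0, 0.2, 0.0]
opening: 0.132
```

Run:
```python
from ring import *
s=st();C=cam('wrist');im=capture('wrist');crop(im,205,140,295,220,8,'w4.png')
ringfit(im,C,(.5564,-.196),np.arange(110,251,4),65)
s=st()
```

```text
t 8.0 p [ 0.55588 -0.19586  0.10179] yaw 180.79 F [0.04 0.21 0.02] M [ 0.033  0.01  -0.028] open 0.132 tilt [-2.e-04 -0.e+00 -1.e+00] j6 -121.0
1 36 [ 0.55634 -0.19543  0.01773] rms 0.0015037235117601043
2 36 [ 0.55588 -0.1956   0.02363] rms 0.0001622079751107893
t 8.05 p [ 0.55598 -0.1959   0.10194] yaw 180.79 F [ 0.23 -0.12 -1.15] M [ 0.03   0.043 -0.02 ] open 0.136 tilt [ 1.e-04 -2.e-04 -1.e+00] j6 -121.0
```

View pics/w4.png

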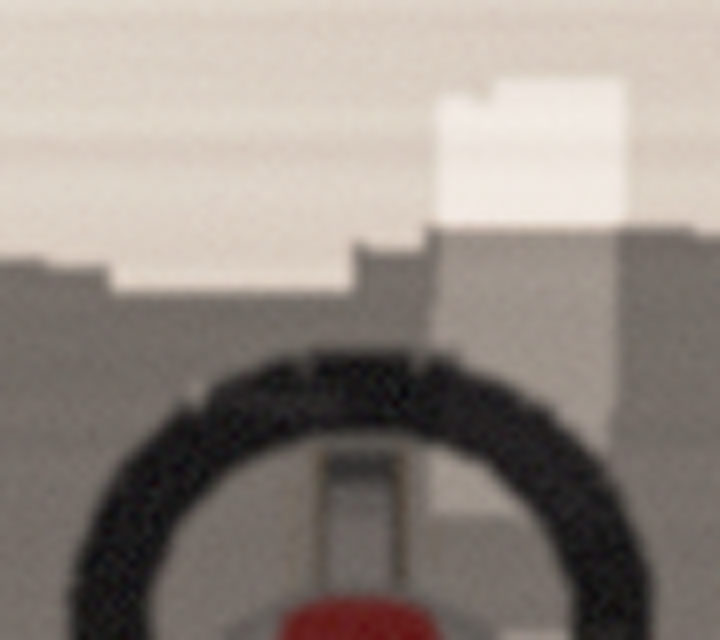

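Request:
play_rows(
  fingers=[255,255,255,255,255,255],
  linear=[
    [0,0,1],
    [0,0,2],
    [0,0,3],
    [0,0,4],
    [0,0,4],
    [0,0,4],
  ],
  rot=[
    [0,0,0],
    [0,0,0],
    [0,0,0],
    [0,0,0],
    [0,0,0],
    [0,0,0],
  ],
)

```text
time_s: 8.65
position: [0.556, -0.1959, 0.098]
tcp_rot: [[-1.0, -0.014, 0.0], [-0.014, 1.0, -0.0], [-0.0, -0.0, -1.0]]
force: [-0.1, -0.2, -0.0]
opening: 0.135
```

```bash
python3 -c "
from h import *
st()"
```

```text
t 8.65 p [ 0.55603 -0.1959   0.09802] yaw 180.79 F [-0.06 -0.22 -0.04] M [ 0.058  0.026 -0.01 ] open 0.135 tilt [ 3.e-04 -2.e-04 -1.e+00] j6 -121.0
```

Request:
play_rows(
  fingers=[255,255,255,255,255,255,255],
  linear=[
    [0,0,1],
    [0,0,2],
    [0,0,3],
    [0,0,4],
    [0,0,5],
    [0,0,5],
    [0,0,5],
  ],
  rot=[
    [0,0,0],
    [0,0,0],
    [0,0,0],
    [0,0,0],
    [0,0,0],
    [0,0,0],
    [0,0,0],
  ],
)

```text
time_s: 9.35
position: [0.556, -0.1959, 0.093]
tcp_rot: [[-1.0, -0.014, 0.0], [-0.014, 1.0, -0.0], [-0.0, -0.0, -1.0]]
force: [-0.4, -0.5, -0.6]
opening: 0.135
```

```bash
python3 -c "
from h import *
st()"
```

```text
t 9.35 p [ 0.55601 -0.19593  0.09301] yaw 180.79 F [-0.43 -0.47 -0.57] M [ 0.067 -0.011 -0.008] open 0.135 tilt [ 2.e-04 -3.e-04 -1.e+00] j6 -121.0
```

Request:
play_rows(
  fingers=[255,255,255,255,255,255,255,255,255,255],
  linear=[
    [0,0,1.5],
    [0,0,3],
    [0,0,4.5],
    [0,0,6],
    [0,0,8],
    [0,0,10],
    [0,0,12],
    [0,0,14],
    [0,0,14],
    [0,0,14],
  ],
  rot=[
    [0,0,0],
    [0,0,0],
    [0,0,0],
    [0,0,0],
    [0,0,0],
    [0,0,0],
    [0,0,0],
    [0,0,0],
    [0,0,0],
    [0,0,0],
  ],
)

```text
time_s: 10.35
position: [0.556, -0.1959, 0.079]
tcp_rot: [[-1.0, -0.014, 0.0], [-0.014, 1.0, -0.0], [-0.0, -0.0, -1.0]]
force: [-0.6, -0.1, -1.1]
opening: 0.134
```

```bash
python3 -c "
from h import *
st()"
```

```text
t 10.35 p [ 0.55602 -0.19591  0.07899] yaw 180.79 F [-0.56 -0.12 -1.08] M [-0.013 -0.022 -0.017] open 0.134 tilt [ 2.e-04 -2.e-04 -1.e+00] j6 -121.0
```

Foot ~21.5 mm down, no force. Feel gently for the collar's seat.

Request:
play_rows(
  fingers=[255,255,255,255,255],
  linear=[
    [0,0,0.5],
    [0,0,1],
    [0,0,1.5],
    [0,0,2],
    [0,0,2],
  ],
  rot=[
    [0,0,0],
    [0,0,0],
    [0,0,0],
    [0,0,0],
    [0,0,0],
  ],
)

```text
time_s: 10.85
position: [0.556, -0.1959, 0.077]
tcp_rot: [[-1.0, -0.014, 0.0], [-0.014, 1.0, -0.0], [-0.0, -0.0, -1.0]]
force: [-1.1, 0.5, -2.0]
opening: 0.137
```

```bash
python3 -c "
from h import *
st()"
```

```text
t 10.85 p [ 0.55601 -0.1959   0.07701] yaw 180.79 F [-1.06  0.48 -2.04] M [ 0.01  -0.014  0.002] open 0.137 tilt [ 2.e-04 -3.e-04 -1.e+00] j6 -121.0
```

Request:
play_rows(
  fingers=[255,255,255,255],
  linear=[
    [0,0,0.3],
    [0,0,0.6],
    [0,0,0.8],
    [0,0,0.8],
  ],
  rot=[
    [0,0,0],
    [0,0,0],
    [0,0,0],
    [0,0,0],
  ],
)

```text
time_s: 11.25
position: [0.5561, -0.196, 0.0766]
tcp_rot: [[-1.0, -0.014, 0.0], [-0.014, 1.0, -0.0], [-0.0, -0.0, -1.0]]
force: [-0.0, 0.7, 1.7]
opening: 0.137
```

```bash
python3 -c "
from h import *
st()"
```

```text
t 11.25 p [ 0.55608 -0.19597  0.07656] yaw 180.79 F [-0.04  0.68  1.69] M [0.103 0.16  0.027] open 0.137 tilt [ 4.e-04 -4.e-04 -1.e+00] j6 -121.0
```

Request:
play_rows(
  fingers=[255,255,255,255,255,255],
  linear=[
    [0,0,-0.1],
    [0,0,-0.1],
    [0,0,-0.1],
    [0,0,-0.1],
    [0,0,-0.1],
    [0,0,-0.1],
  ],
  rot=[
    [0,0,4],
    [0,0,8],
    [0,0,12],
    [0,0,16],
    [0,0,20],
    [0,0,20],
  ],
)

```text
time_s: 11.85
position: [0.5562, -0.1957, 0.0766]
tcp_rot: [[-0.944, 0.329, 0.001], [0.329, 0.944, 0.0], [-0.001, 0.0, -1.0]]
force: [0.1, 0.7, 1.4]
opening: 0.136
```

```bash
python3 -c "
from h import *
st()"
```

```text
t 11.85 p [ 0.55623 -0.19567  0.07657] yaw 160.79 F [0.08 0.71 1.43] M [ 0.223 -0.029 -0.041] open 0.136 tilt [ 7.e-04  0.e+00 -1.e+00] j6 -101.0
```

Request:
play_rows(
  fingers=[255,255,255],
  linear=[
    [0,0,0],
    [0,0,0],
    [0,0,0],
  ],
  rot=[
    [0,0,3],
    [0,0,6],
    [0,0,6],
  ],
)

```text
time_s: 12.15
position: [0.5563, -0.1957, 0.0766]
tcp_rot: [[-0.905, 0.425, 0.001], [0.425, 0.905, 0.0], [-0.001, 0.0, -1.0]]
force: [0.8, 0.9, 1.8]
opening: 0.135
```

```bash
cat > m.py <<'E'
from h import *
# average several readings through camera ticks
F=[];M=[]
import sys
n=int(sys.argv[1]) if len(sys.argv)>1 else 3
for i in range(n):
    s=bot.read_state();F.append(s['force']);M.append(s['moment'])
    if i<n-1: capture('scene')
R=np.array(s['tcp_rot'])
print('t',round(s['time_s'],2),'p',np.round(s['position'],5),'yaw',round(np.degrees(np.arctan2(R[1,0],R[0,0]))%360,2),'F',np.mean(F,0).round(2),'M',np.mean(M,0).round(3),'Mz',np.round([m[2] for m in M],3),'open',round(s['opening'],3))
E
python3 m.py 4
python3 -c "
from h import *
im=capture('scene');crop(im,120,200,240,300,6,'s4.png')"
```

```text
t 12.3 p [ 0.55622 -0.19565  0.07655] yaw 154.86 F [0.44 1.84 2.23] M [ 0.376 -0.072 -0.002] Mz [ 0.016 -0.056  0.017  0.015] open 0.139
```

View pics/s4.png

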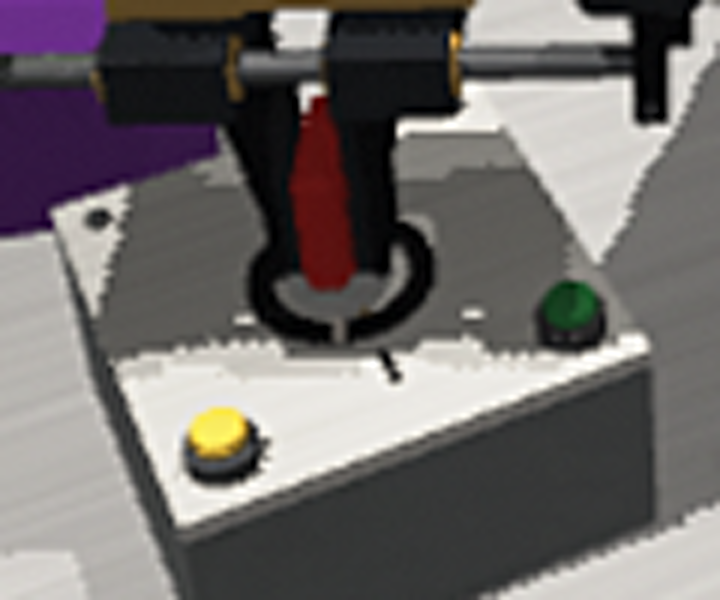

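Request:
play_rows(
  fingers=[255,255],
  linear=[
    [0,0,0],
    [0,0,0],
  ],
  rot=[
    [0,0,2],
    [0,0,2],
  ],
)

```text
time_s: 12.55
position: [0.5562, -0.1957, 0.0766]
tcp_rot: [[-0.89, 0.457, 0.001], [0.457, 0.89, -0.0], [-0.001, 0.0, -1.0]]
force: [0.2, 2.6, 3.9]
opening: 0.133
```

```bash
python3 m.py 4
```

```text
t 12.7 p [ 0.55623 -0.1957   0.07655] yaw 152.83 F [0.31 2.74 3.99] M [ 0.559 -0.133 -0.007] Mz [-0.018 -0.002  0.004 -0.013] open 0.138
```

Request:
play_rows(
  fingers=[255,255],
  linear=[
    [0,0,0],
    [0,0,0],
  ],
  rot=[
    [0,0,1],
    [0,0,1],
  ],
)

```text
time_s: 12.9
position: [0.5562, -0.1958, 0.0765]
tcp_rot: [[-0.881, 0.473, 0.001], [0.473, 0.881, -0.0], [-0.001, 0.0, -1.0]]
force: [0.3, 3.3, 4.6]
opening: 0.134
```

```bash
python3 m.py 4
```

```text
t 13.05 p [ 0.55624 -0.19575  0.07656] yaw 151.78 F [0.71 3.47 4.88] M [ 0.733 -0.171  0.022] Mz [-0.015  0.014  0.049  0.038] open 0.132
```

Request:
play_rows(
  fingers=[255,255],
  linear=[
    [0.15,0.3,-0.6],
    [0.15,0.3,-0.6],
  ],
  rot=[
    [0,0,0],
    [0,0,0],
  ],
)

```text
time_s: 13.25
position: [0.5561, -0.1957, 0.0765]
tcp_rot: [[-0.881, 0.473, 0.0], [0.473, 0.881, -0.0], [-0.001, -0.0, -1.0]]
force: [1.9, 2.4, 0.0]
opening: 0.137
```

```bash
python3 m.py 4
```

```text
t 13.4 p [ 0.55613 -0.19568  0.07659] yaw 151.78 F [ 2.14  2.65 -0.29] M [ 0.499 -0.387  0.035] Mz [ 0.052  0.087  0.026 -0.024] open 0.137
```

Request:
play_rows(
  fingers=[255,255],
  linear=[
    [0,0,0],
    [0,0,0],
  ],
  rot=[
    [0,0,1],
    [0,0,1],
  ],
)

```text
time_s: 13.6
position: [0.5561, -0.1957, 0.0766]
tcp_rot: [[-0.873, 0.489, 0.0], [0.489, 0.873, -0.0], [-0.0, -0.0, -1.0]]
force: [2.4, 2.8, -2.4]
opening: 0.131
```

```bash
python3 m.py 4;python3 -c "
from h import *
im=capture('scene');crop(im,150,225,210,265,12,'s5.png')"
```

```text
t 13.75 p [ 0.55603 -0.19566  0.07673] yaw 150.79 F [ 2.22  2.47 -2.71] M [ 0.424 -0.487  0.02 ] Mz [0.043 0.028 0.004 0.004] open 0.136
```

View pics/s5.png

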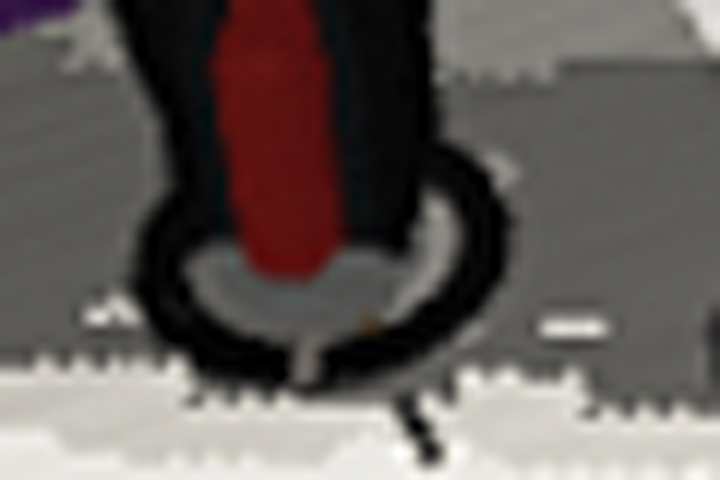

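Run:
```python
from h import *
S=cam('scene')
def U(a,b,k,x0,y0): return unproj(S,(a+.5)/k-.5+x0,(b+.5)/k-.5+y0,.066)
m=U(307,358,12,150,225);h1=U(402,408,12,150,225);h2=U(432,455,12,150,225)
m2=U(338,328,6,120,200); h0=U(370,325,6,120,200)
L=[U(a,b,12,150,225) for a,b in[(135,260),(508,225)]]
c=(L[0]+L[1])/2;print('ring',c,m,h1,h2)
# use ring centre offset between scene & wrist
for q in (m,m2,h0,h1,h2): print(np.degrees(np.arctan2(*(q-c)[[1,0]])))
print(np.degrees(np.arctan2(*(h2-h1)[[1,0]])))
im=capture('scene')
```

```text
ring [ 0.55507961 -0.1960015   0.066     ] [ 0.57388692 -0.20427458  0.066     ] [ 0.58743054 -0.1964562   0.066     ] [ 0.59658404 -0.19576669  0.066     ]
-23.744058805415722
-20.462294421579212
1.0225157067289985
-0.8052534856681991
0.3241328878435662
4.3077580193158544
```

Request:
play_rows(
  fingers=[255,255,255],
  linear=[
    [0,0,0],
    [0,0,0.2],
    [0,0,0.2],
  ],
  rot=[
    [0,0,1],
    [0,0,2],
    [0,0,2],
  ],
)

```text
time_s: 14.15
position: [0.556, -0.1956, 0.0768]
tcp_rot: [[-0.855, 0.519, 0.0], [0.519, 0.855, -0.0], [-0.0, -0.0, -1.0]]
force: [2.0, 2.2, -2.6]
opening: 0.136
```

```bash
python3 m.py 2
```

```text
t 14.2 p [ 0.55598 -0.19559  0.07681] yaw 148.78 F [ 1.98  2.14 -2.49] M [ 0.434 -0.415  0.024] Mz [0.012 0.036] open 0.139
```

Request:
play_rows(
  fingers=[255,255],
  linear=[
    [0,0,0],
    [0,0,0],
  ],
  rot=[
    [0,0,1],
    [0,0,2],
  ],
)

```text
time_s: 14.4
position: [0.556, -0.1955, 0.0768]
tcp_rot: [[-0.836, 0.549, 0.0], [0.549, 0.836, -0.0], [-0.0, -0.0, -1.0]]
force: [2.1, 1.9, -1.2]
opening: 0.136
```

```bash
python3 m.py 2
```

```text
t 14.45 p [ 0.55603 -0.19555  0.07682] yaw 146.68 F [ 2.21  1.82 -1.35] M [ 0.473 -0.393  0.062] Mz [0.045 0.08 ] open 0.138
```

Request:
play_rows(
  fingers=[255,255],
  linear=[
    [0,0,0],
    [0,0,0],
  ],
  rot=[
    [0,0,1],
    [0,0,2],
  ],
)

```text
time_s: 14.65
position: [0.5561, -0.1954, 0.0768]
tcp_rot: [[-0.816, 0.578, 0.001], [0.578, 0.816, -0.0], [-0.0, 0.0, -1.0]]
force: [2.6, 2.4, -1.9]
opening: 0.135
```

```bash
python3 m.py 3
```

```text
t 14.75 p [ 0.55615 -0.19546  0.07685] yaw 144.76 F [ 1.96  2.14 -1.43] M [ 0.551 -0.485  0.071] Mz [0.11  0.011 0.093] open 0.135
```

Request:
play_rows(
  fingers=[255,255],
  linear=[
    [0,0,0],
    [0,0,0],
  ],
  rot=[
    [0,0,1],
    [0,0,1],
  ],
)

```text
time_s: 14.95
position: [0.5562, -0.1954, 0.0768]
tcp_rot: [[-0.806, 0.591, 0.001], [0.591, 0.806, -0.0], [-0.001, 0.0, -1.0]]
force: [2.7, 3.6, -2.4]
opening: 0.132
```

```bash
python3 m.py 4; python3 -c "
from h import *
im=capture('scene');crop(im,150,225,210,265,12,'s6.png')"
```

```text
t 15.1 p [ 0.55621 -0.19538  0.07679] yaw 143.78 F [ 3.15  3.72 -1.76] M [ 0.736 -0.589  0.113] Mz [0.152 0.078 0.126 0.097] open 0.135
```

View pics/s6.png

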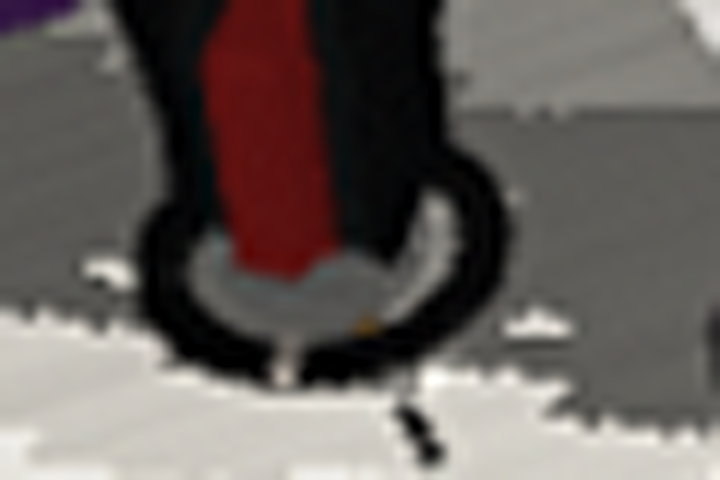

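Request:
play_rows(
  fingers=[255,255,255],
  linear=[
    [0,0,0],
    [0,0,0],
    [0,0,0],
  ],
  rot=[
    [0,0,0.6],
    [0,0,0.6],
    [0,0,0.6],
  ],
)

```text
time_s: 15.45
position: [0.5563, -0.1954, 0.0768]
tcp_rot: [[-0.8, 0.599, 0.001], [0.599, 0.8, 0.0], [-0.001, 0.0, -1.0]]
force: [2.5, 3.8, -1.5]
opening: 0.138
```

```bash
python3 m.py 4
python3 - <<'E'
from h import *
S=cam('scene')
def U(a,b,k,x0,y0): return unproj(S,(a+.5)/k-.5+x0,(b+.5)/k-.5+y0,.066)
m=U(284,360,12,150,225);c=np.array([.55508,-.196,.066]);print(np.degrees(np.arctan2(*(m-c)[[1,0]])))
E
```

```text
t 15.6 p [ 0.55625 -0.19536  0.0768 ] yaw 143.17 F [ 2.8   4.21 -0.98] M [ 0.853 -0.685  0.148] Mz [0.176 0.164 0.082 0.168] open 0.137
-31.574252525350133
```

Request:
play_rows(
  fingers=[255,255,255,255,255,255,255,255,255,255,255,255],
  linear=[
    [0,0,0],
    [0,0,0],
    [0,0,0],
    [0,0,0],
    [0,0,0],
    [0,0,0],
    [0,0,0],
    [0,0,0],
    [0,0,0],
    [0,0,0],
    [0,0,0],
    [0,0,0],
  ],
  rot=[
    [0,0,-3],
    [0,0,-8],
    [0,0,-12],
    [0,0,-16],
    [0,0,-20],
    [0,0,-24],
    [0,0,-28],
    [0,0,-32],
    [0,0,-35],
    [0,0,-37.6],
    [0,0,-37.6],
    [0,0,-37.6],
  ],
)

```text
time_s: 16.8
position: [0.5556, -0.1958, 0.0768]
tcp_rot: [[-1.0, -0.013, -0.001], [-0.013, 1.0, -0.0], [0.001, -0.0, -1.0]]
force: [1.8, 1.9, -0.4]
opening: 0.134
```

```bash
python3 m.py 3; python3 -c "
from h import *
im=capture('scene');crop(im,150,225,210,265,12,'s7.png')"
```

```text
t 16.9 p [ 0.55564 -0.19581  0.07677] yaw 180.75 F [ 1.24  2.33 -0.26] M [ 0.43  -0.16   0.006] Mz [ 0.009  0.023 -0.013] open 0.133
```

View pics/s7.png

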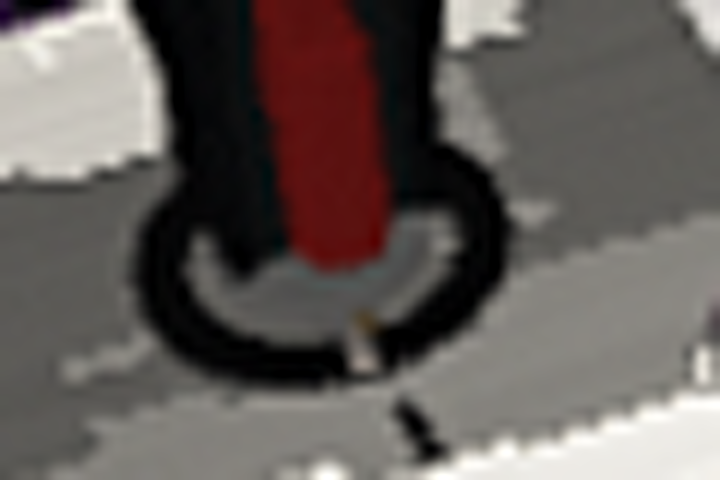

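Request:
play_rows(
  fingers=[255,255,255,255,255],
  linear=[
    [0,0,0],
    [0,0,0],
    [0,0,0],
    [0,0,0],
    [0,0,0],
  ],
  rot=[
    [0,0,-1.5],
    [0,0,-3],
    [0,0,-3],
    [0,0,-1],
    [0,0,0],
  ],
)

```text
time_s: 17.45
position: [0.556, -0.1961, 0.0767]
tcp_rot: [[-1.0, -0.013, 0.0], [-0.013, 1.0, -0.001], [-0.0, -0.001, -1.0]]
force: [0.2, -0.0, -1.5]
opening: 0.136
```

```bash
python3 m.py 3; python3 -c "
from h import *
im=capture('scene');crop(im,150,225,210,265,12,'s8.png')"
```

```text
t 17.55 p [ 0.55605 -0.19593  0.07672] yaw 180.81 F [-0.04 -0.56 -0.98] M [ 0.021 -0.006  0.025] Mz [0.027 0.019 0.03 ] open 0.136
```

View pics/s8.png

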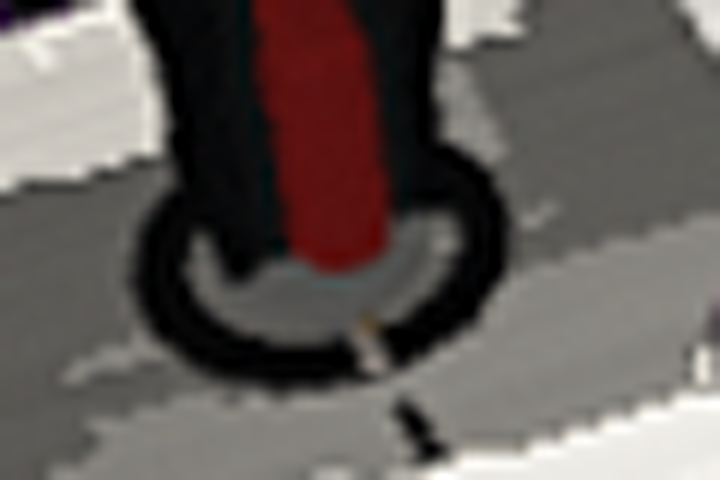

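Request:
play_rows(
  fingers=[255,255,255,255,255,255,255,255],
  linear=[
    [0,0,-1],
    [0,0,-2],
    [0,0,-3],
    [0,0,-4],
    [0,0,-5],
    [0,0,-6.5],
    [0,0,-8],
    [0,0,-8],
  ],
  rot=[
    [0,0,0],
    [0,0,0],
    [0,0,0],
    [0,0,0],
    [0,0,0],
    [0,0,0],
    [0,0,0],
    [0,0,0],
  ],
)

```text
time_s: 18.4
position: [0.5562, -0.1957, 0.085]
tcp_rot: [[-1.0, -0.014, 0.001], [-0.014, 1.0, -0.001], [-0.001, -0.001, -1.0]]
force: [-0.6, -0.6, -1.2]
opening: 0.133
```

```bash
python3 m.py 2
```

```text
t 18.45 p [ 0.55614 -0.19564  0.08493] yaw 180.79 F [-0.37 -0.3  -1.2 ] M [0.044 0.009 0.032] Mz [0.029 0.035] open 0.132
```

Free. Continue out and up to carrying height.

Request:
play_rows(
  fingers=[255,255,255,255,255,255,255,255,255,255,255],
  linear=[
    [0,0,-2],
    [0,0,-4],
    [0,0,-7],
    [0,0,-10],
    [0,0,-13],
    [0,0,-16],
    [0,0,-25],
    [0,0,-40],
    [0,0,-60],
    [0,0,-67],
    [0,0,-67],
  ],
  rot=[
    [0,0,0],
    [0,0,0],
    [0,0,0],
    [0,0,0],
    [0,0,0],
    [0,0,0],
    [0,0,0],
    [0,0,0],
    [0,0,0],
    [0,0,0],
    [0,0,0],
  ],
)

```text
time_s: 19.55
position: [0.5569, -0.196, 0.1533]
tcp_rot: [[-1.0, -0.014, 0.003], [-0.014, 1.0, -0.002], [-0.003, -0.002, -1.0]]
force: [0.0, 0.5, -1.7]
opening: 0.138
```

```bash
python3 -c "
from h import *
st();im=capture('scene');crop(im,110,140,250,300,5,'s9.png')
target((.4941,.147,.15),200.3)
"
```

```text
t 19.55 p [ 0.5569  -0.19602  0.15331] yaw 180.79 F [ 0.03  0.53 -1.71] M [-0.016  0.048  0.031] open 0.138 tilt [ 0.0032 -0.002  -1.    ] j6 -121.0
lin [ 57.38 343.48   1.87] rot [ -0.063   0.063 -19.513]
```

View pics/s9.png

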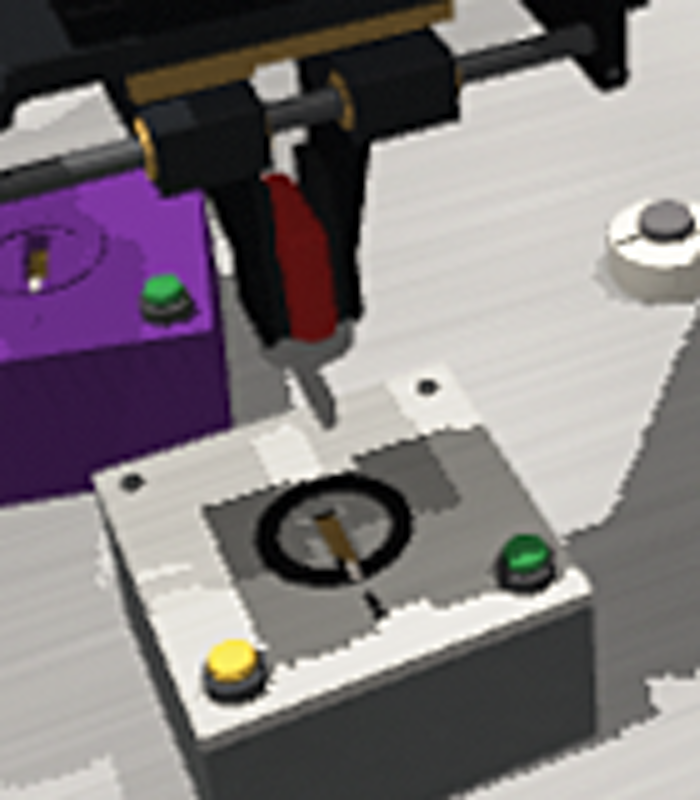

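Request:
play_rows(
  fingers=[255,255,255,255,255,255,255,255,255,255,255,255,255,255],
  linear=[
    [8,30,0],
    [15,75,0],
    [22,120,0],
    [30,165,0],
    [37,210,0],
    [45,255,0],
    [51,295,0],
    [55,322,0],
    [57.4,338,0],
    [57.4,343.5,0],
    [57.4,343.5,2],
    [57.4,343.5,2],
    [57.4,343.5,2],
    [57.4,343.5,2],
  ],
  rot=[
    [0,0,-3],
    [0,0,-7],
    [0,0,-12],
    [0,0,-16],
    [0,0,-19.5],
    [0,0,-19.5],
    [0,0,-19.5],
    [0,0,-19.5],
    [0,0,-19.5],
    [0,0,-19.5],
    [0,0,-19.5],
    [0,0,-19.5],
    [0,0,-19.5],
    [0,0,-19.5],
  ],
)

```text
time_s: 21.0
position: [0.4942, 0.1462, 0.1495]
tcp_rot: [[-0.939, -0.345, 0.0], [-0.345, 0.939, -0.0], [0.0, -0.0, -1.0]]
force: [-0.0, -0.5, -0.3]
opening: 0.136
```

Run:
```python
from h import *
st();capture('scene');capture('scene');capture('scene');s=st()
C=cam('wrist');im=capture('wrist');crop(im,190,110,310,220,6,'w10.png')
def pc(x,y,z):u=proj(C,(x,y,z));return ((u-[190,110]+.5)*6-.5).round(1)
p=s['position'];print('foot',pc(p[0],p[1],p[2]-.0345),'slot c',pc(.495,.1475,.036))
y=np.radians(20.4);ex=np.array([np.cos(y),np.sin(y)]);ey=np.array([-ex[1],ex[0]])
for a in(40,-40):
  for b in(35,-35): print('st',a,b,pc(*(np.array([.495,.1475])+ex*a/1e3+ey*b/1e3),.036))
for b in(4.5,-4.5): print('slot far',pc(*(np.array([.495,.1475])-ex*.016+ey*b/1e3),.036))
target((.4945,.1471,.09),200.3)
```

```text
t 21.0 p [0.49418 0.14616 0.14952] yaw 200.2 F [-0.01 -0.48 -0.34] M [ 0.024 -0.047  0.002] open 0.136 tilt [ 1.e-04 -4.e-04 -1.e+00] j6 -106.1
t 21.15 p [0.49412 0.14656 0.14969] yaw 200.23 F [ 0.39  0.72 -0.59] M [0.074 0.032 0.005] open 0.134 tilt [ 4.e-04 -3.e-04 -1.e+00] j6 -106.1
foot [356.6 659. ] slot c [361.4 468.6]
st 40 35 [589.9 718.8]
st 40 -35 [133.9 719.6]
st -40 35 [607.5 197.1]
st -40 -35 [114.3 198.1]
slot far [392.1 362.7]
slot far [330.2 362.9]
lin [-0.52  0.26 59.7 ] rot [-0.026  0.018 -0.058]
```

View pics/w10.png

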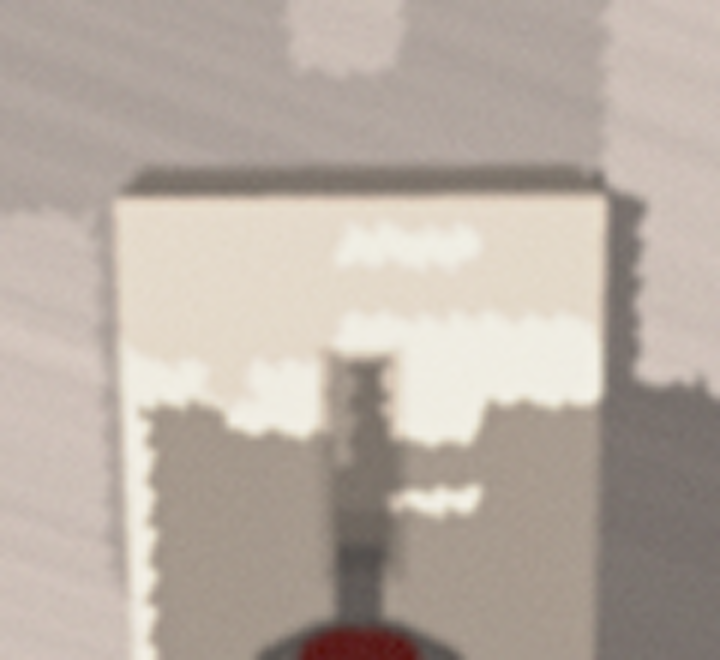

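Request:
play_rows(
  fingers=[255,255,255,255,255,255,255,255],
  linear=[
    [-0.5,0.3,15],
    [-0.5,0.3,35],
    [-0.5,0.3,55],
    [-0.5,0.3,68],
    [-0.5,0.3,74],
    [-0.5,0.3,75],
    [-0.5,0.3,75],
    [-0.5,0.3,75],
  ],
  rot=[
    [0,0,0],
    [0,0,0],
    [0,0,0],
    [0,0,0],
    [0,0,0],
    [0,0,0],
    [0,0,0],
    [0,0,0],
  ],
)

```text
time_s: 22.0
position: [0.4949, 0.1476, 0.0754]
tcp_rot: [[-0.938, -0.347, 0.002], [-0.347, 0.938, -0.0], [-0.002, -0.001, -1.0]]
force: [-0.3, -0.3, -0.4]
opening: 0.135
```

Run:
```python
from h import *
capture('scene');capture('scene');s=st()
C=cam('wrist');im=capture('wrist');crop(im,190,110,310,220,6,'w11.png')
```

```text
t 22.1 p [0.49483 0.14761 0.07535] yaw 200.29 F [-0.21  0.59 -0.32] M [-0.014  0.026  0.009] open 0.137 tilt [ 1.8e-03 -2.0e-04 -1.0e+00] j6 -106.1
```

View pics/w11.png

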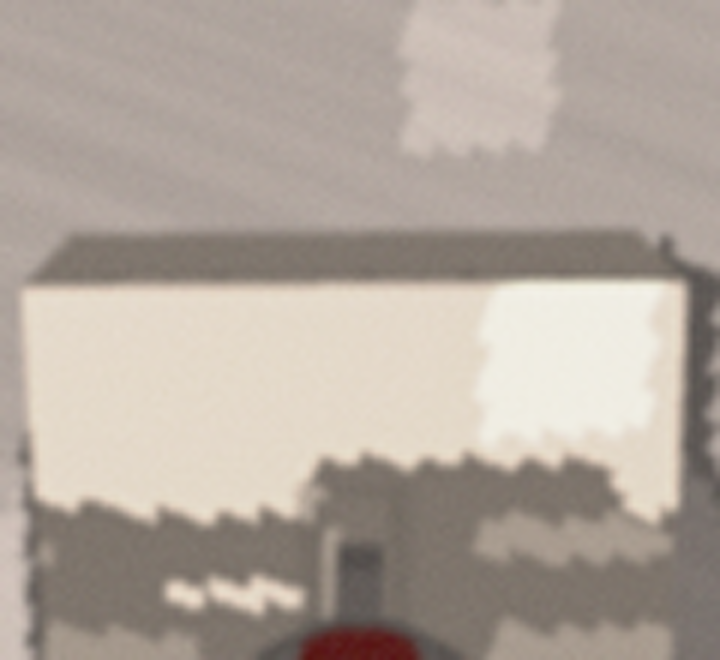

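Request:
play_rows(
  fingers=[255,255,255,255,255,255,255,255],
  linear=[
    [0,0,1.5],
    [0,0,3],
    [0,0,4.5],
    [0,0,6],
    [0,0,7.5],
    [0,0,9],
    [0,0,10],
    [0,0,10],
  ],
  rot=[
    [0,0,0],
    [0,0,0],
    [0,0,0],
    [0,0,0],
    [0,0,0],
    [0,0,0],
    [0,0,0],
    [0,0,0],
  ],
)

```text
time_s: 22.95
position: [0.4942, 0.1475, 0.0644]
tcp_rot: [[-0.938, -0.347, -0.0], [-0.347, 0.938, -0.0], [0.0, -0.0, -1.0]]
force: [0.6, -0.9, -1.7]
opening: 0.131
```

```bash
python3 m.py 2
```

```text
t 23.0 p [0.49428 0.14755 0.06455] yaw 200.29 F [ 0.06 -0.74 -1.38] M [0.043 0.037 0.01 ] Mz [ 0.05 -0.03] open 0.135
```

Entered without force (foot ~6 mm in). Continue to seat.

Request:
play_rows(
  fingers=[255,255,255,255,255,255,255,255,255,255],
  linear=[
    [-0.3,0,2],
    [-0.3,0,4],
    [-0.3,0,6],
    [-0.3,0,8],
    [-0.3,0,10],
    [-0.3,0,12],
    [-0.3,0,14],
    [-0.3,0,16],
    [-0.3,0,16.5],
    [-0.3,0,16.5],
  ],
  rot=[
    [0,0,0],
    [0,0,0],
    [0,0,0],
    [0,0,0],
    [0,0,0],
    [0,0,0],
    [0,0,0],
    [0,0,0],
    [0,0,0],
    [0,0,0],
  ],
)

```text
time_s: 24.0
position: [0.4945, 0.1476, 0.048]
tcp_rot: [[-0.938, -0.347, 0.0], [-0.347, 0.938, -0.0], [0.0, -0.0, -1.0]]
force: [-0.6, -0.1, -0.3]
opening: 0.137
```

```bash
python3 m.py 2
```

```text
t 24.05 p [0.4946  0.14766 0.04812] yaw 200.29 F [-0.18  0.21 -0.54] M [0.059 0.004 0.002] Mz [-0.022  0.025] open 0.135
```

Request:
play_rows(
  fingers=[255,255,255,255,255],
  linear=[
    [0,0,0.5],
    [0,0,1],
    [0,0,1.5],
    [0,0,1.8],
    [0,0,1.8],
  ],
  rot=[
    [0,0,0],
    [0,0,0],
    [0,0,0],
    [0,0,0],
    [0,0,0],
  ],
)

```text
time_s: 24.55
position: [0.4946, 0.1477, 0.0465]
tcp_rot: [[-0.938, -0.347, 0.0], [-0.347, 0.938, -0.0], [-0.0, -0.0, -1.0]]
force: [-0.0, -0.4, 1.2]
opening: 0.136
```

```bash
python3 m.py 2
```

```text
t 24.6 p [0.49463 0.14764 0.04654] yaw 200.29 F [-0.1  -0.33  1.41] M [0.039 0.123 0.023] Mz [0.035 0.01 ] open 0.135
```

Seated (light upward force). Release and open.

Request:
play_rows(
  fingers=[0,0,0,0,0,0,0,0,0,0,0,0,0,0],
  linear=[
    [0,0,0],
    [0,0,0],
    [0,0,0],
    [0,0,0],
    [0,0,0],
    [0,0,0],
    [0,0,0],
    [0,0,0],
    [0,0,0],
    [0,0,0],
    [0,0,0],
    [0,0,0],
    [0,0,0],
    [0,0,0],
  ],
  rot=[
    [0,0,0],
    [0,0,0],
    [0,0,0],
    [0,0,0],
    [0,0,0],
    [0,0,0],
    [0,0,0],
    [0,0,0],
    [0,0,0],
    [0,0,0],
    [0,0,0],
    [0,0,0],
    [0,0,0],
    [0,0,0],
  ],
)

```text
time_s: 26.0
position: [0.4946, 0.1477, 0.0463]
tcp_rot: [[-0.938, -0.347, 0.0], [-0.347, 0.938, -0.0], [-0.0, -0.0, -1.0]]
force: [-0.2, 0.5, -0.2]
opening: 0.993
```

```bash
python3 m.py 1
```

```text
t 26.0 p [0.49458 0.14767 0.04634] yaw 200.29 F [-0.18  0.52 -0.2 ] M [ 0.07   0.045 -0.027] Mz [-0.027] open 0.993
```

Request:
play_rows(
  fingers=[0,0,0,0,0,0,0,0],
  linear=[
    [0,0,-10],
    [0,0,-30],
    [0,0,-60],
    [0,0,-100],
    [0,0,-140],
    [0,0,-145],
    [0,0,-145],
    [0,0,-145],
  ],
  rot=[
    [0,0,0],
    [0,0,0],
    [0,0,0],
    [0,0,0],
    [0,0,0],
    [0,0,0],
    [0,0,0],
    [0,0,0],
  ],
)

```text
time_s: 26.8
position: [0.4935, 0.1476, 0.1907]
tcp_rot: [[-0.938, -0.347, -0.001], [-0.347, 0.938, -0.0], [0.002, 0.0, -1.0]]
force: [-0.4, 0.2, -0.5]
opening: 1.003
```

Run:
```python
from h import *
st();im=capture('scene');crop(im,0,0,512,384,1.5,'s12.png');im=capture('wrist');crop(im,205,125,295,220,6,'w12.png')
im=capture('scene');crop(im,150,225,210,265,12,'s13.png')
```

```text
t 26.8 p [0.49355 0.14759 0.19075] yaw 200.29 F [-0.38  0.2  -0.53] M [ 0.077 -0.001 -0.02 ] open 1.003 tilt [-1.5e-03 -4.0e-04 -1.0e+00] j6 -106.1
```

View pics/s12.png

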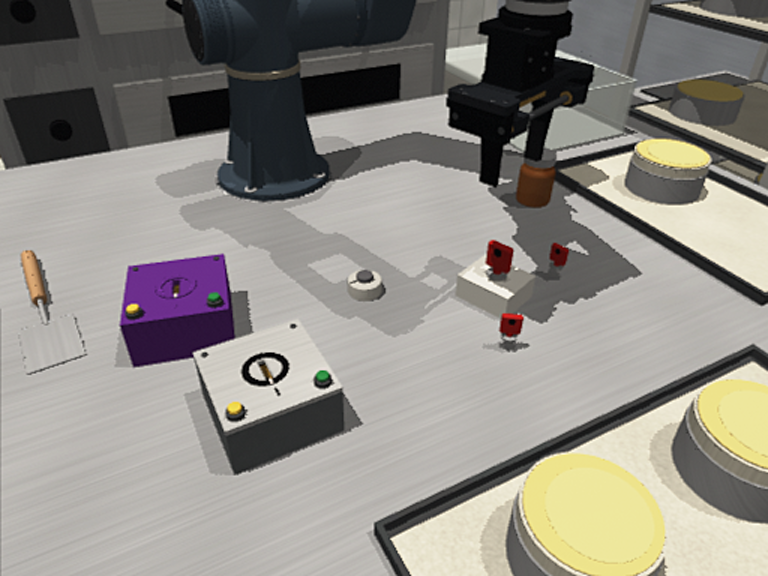

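View pics/w12.png

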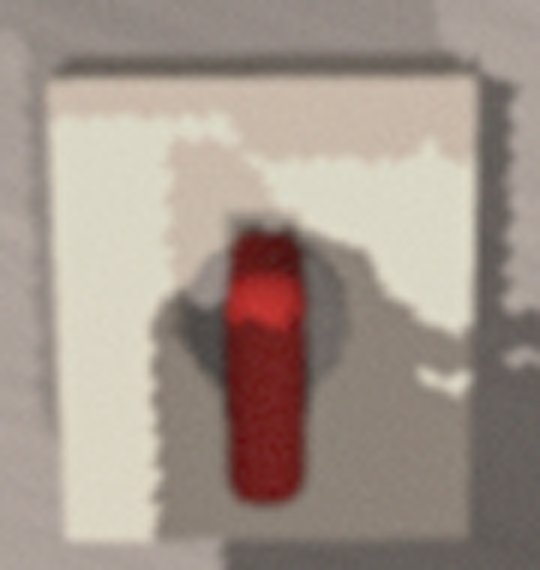

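View pics/s13.png

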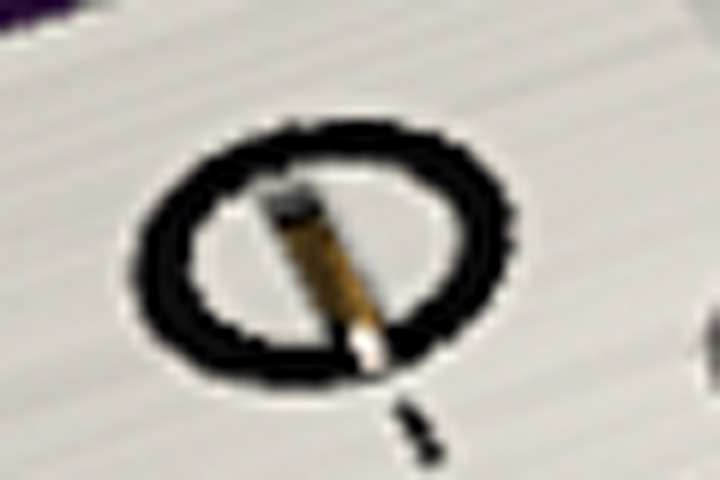

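Run:
```python
from h import *
im=cv2.imread('pics/scene0.png')[:,:,::-1];crop(im,150,225,210,265,12,'s0c.png')
```

```text
(no output)
```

View pics/s0c.png

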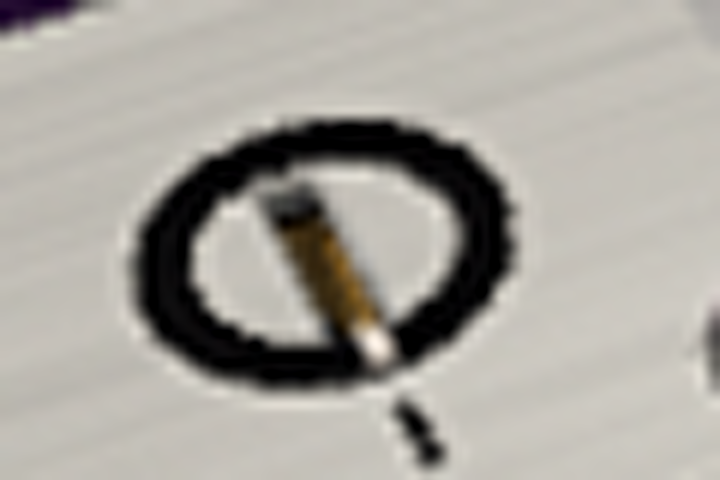

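```bash
python3 -c "
from rig import bot
print(bot.hand_in())"
```

```text
the job is handed in; nothing more can be done
None
```

I carried out the whole job and handed it in at about 27 s of the 72 s allowed. The hand-in gave no verdict.

- **Insertion:** The key went into the lock without touching the sides. The collar seated on the plate at about 3 N.
- **Inner stop:** I turned clockwise and felt the stop at about 36–38° (0.63 rad). The turning moment rose to about 0.15 N m against the lock's 0.04 N m friction. The side force rose from about 3 N to 5 N. I held it there for about 0.8 s, then turned back.
- **Return and withdrawal:** The key turned home and came out with no sign of catching. It went back into the stand with about 1–2 N at the seat, and I then released it.

**Last checks:**
- In the camera images the key stands upright in its slot, with the gripper open and about 145 mm above it.
- The dial mark is about 3° (0.05 rad) from where it started, within the 0.15 rad limit. That angle is read from the image, good to about 1°.
- The other bench items look undisturbed by eye; I did not measure them.

**Weak or disagreeing checks:**
- Near the stop, the images showed the barrel still about 5–6° behind the key. I could not clearly confirm that it "catches up with the key", so my finding of the stop rests on the moment and side force.
- While I turned the key, the push on the lock face crept up to about 5 N, so I backed off slightly to relieve it.

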